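Dress the edges of specimen plates with a file and log the batch

ROBOT

A 7-joint arm with a two-finger parallel gripper is mounted at the origin on the work surface. World frame = base frame: x ahead of the robot, y to its left, z up, the work surface at z = 0. Lengths are in m, angles in rad, forces in N, time in s.
With the tool pointing down it reaches from about 0.425 to 0.925 m from the base axis. Payload 6.8 kg.
Tool frame: the origin (TCP) lies at the very end of the fingers, on their centre line; the grasp point (between the pads) lies 19 mm behind it; z points along the fingers, y is the line along which they close (so a half turn about z gives the same grasp; the last joint's range is limited). The gripper opens to 85 mm and grips with 20 to 120 N. Pads are 22 mm wide; open, the fingers measure 114 mm over their backs; the gripper's body (76 mm by 85 mm) begins 54 mm behind the grasp point. The pads swing forward as they close: fully open they stand 13 mm farther back than shut.
Start: joints at [1.09, 0.477, 0.022, 1.555, -0.011, 1.109, -0.083], TCP at [0.246, -0.629, 0.231] pointing down, gripper open.
Joint ranges: [-2.96, 2.96], [-0.34, 2.1], [-1.41, 1.46], [0.24, 2.44], [-1.37, 4.51], [0.17, 1.92], [-2.96, 2.96]. Speed limits (rad/s): [2.39, 2.39, 3.14, 3.14, 3.14, 3.14, 3.14].

INTERFACE

Orientations are given as a unit quaternion [w, x, y, z].
In Python, from station import bot gives the robot as it stands.
- The arm moves only by the shell command python3 nudge.py 'ROWS' [FORCE]. ROWS is a JSON list of rows, 1 to 20 of them, each of 5 numbers: dx, dy, dz in m, then a turn about the tool's z in rad, then the opening from 0.0 (shut) to 1.0 (fully open); each row shifts and turns the commanded pose from where the row before left it, along the tool's axes as they then stand; what a row does not reach is not made up. A row lasts 1/10 s, in which the tool goes at most 0.05 m and 0.15 rad, less where a joint would pass 70% of its speed; a pose out of reach is approached as far as the arm can. The fingers move at their own pace and stop on an object; FORCE is the grip in N (left out, the last holds). Time passes only in rows, so rows that do not move let the fingers close. It prints the time, the measured TCP pose, the force, the opening and the grip force at its end. Input that does not fit is refused with a message, and nothing moves.
- bot.get_obs(): the state, without advancing time (a new reading comes with each control period).
- bot.read_camera(name): name is "side" or "top"; returns the picture (400x640x3 uint8, blue, green, red); there is no depth.
- bot.camera_info(name): a dict with "vertical_fov" (degrees; the focal length in pixels is half the picture's height over the tangent of half this angle, whatever the lens; pixels are square), "cx", "cy" (the principal point, pixels), "view" (4x4, takes a point from world to camera coordinates). Camera axes: x right, y up, looking along -z (the intrinsics and any distortion apply to the point x, -y, -z); pixel columns grow to the right and rows downward; lengths in m; the calibration is good to about 2 mm. A picture is of the moment at which its call begins. camera_info takes no time and is no camera call.
- bot.hand_in(): hands the job in; it is judged then, once.
The state is a dict: "t": time; "q": joint angles; "joint_vel": joint speeds; "joint_torque": joint torques, N m; "eef_pos": TCP position; "tool_rot": TCP orientation; "contact_force": force on the tool from outside, world axes, zero at the start; "torque": the same for the moment, N m; "gripper_width": opening from 0.0 (shut) to 1.0 (fully open); "grasp_force": force on a finger pad.
Only numpy, scipy, OpenCV 4.12 (cv2) and the standard library are available. Lean on these libraries where they do the work, as an engineer would, in place of code of your own. Each camera call takes 0.05 s, during which the arm holds its last target. There are 200 camera calls.

TASK

Move the specimen plates (two or three are there) from the grey rack into the nests of the filing fixture, then dress their bare top edges with the file in the order blue, yellow, red: two forward strokes on each, away from you with the red toe leading, pressed firmly enough that the sprung saddle gives forward, each run over the edge from the toe end of the blade to its heel end, and the file lifted clear on every return, never dragged back. Then lay the file flat on its black mat again, stand all plates upright in the green rack, one to a slot, and when all that is done log the batch by pressing the tally counter's plunger right down to its stop. Leave the other things on the bench alone.

Things in the scene. Friction and masses are not known exactly. Their poses are not given: they have to be found in the camera images.
- plate_blue: Aluminium specimen plate painted blue with a bare metal strip along its top edge: 10 mm thick (its x), 60 mm wide (its y), 75 mm tall (its z); 110 g. Origin: centre of the underside. It looks the same turned half round about z. May be absent.
- plate_yellow: Aluminium specimen plate painted yellow with a bare metal strip along its top edge: 10 mm thick (its x), 60 mm wide (its y), 75 mm tall (its z); 110 g. Origin: centre of the underside. It looks the same turned half round about z. May be absent.
- plate_red: Aluminium specimen plate painted red with a bare metal strip along its top edge: 10 mm thick (its x), 60 mm wide (its y), 75 mm tall (its z); 110 g. Origin: centre of the underside. It looks the same turned half round about z. May be absent.
- file: Wide flat file with a grip block, 420 g, mostly in the steel blade, 200 (x) x 40 (y) x 6 mm. On its middle a wooden block 24 (x) x 38 (y) x 46 mm tall (52 mm over all): grip it from above with one finger before and one behind it (across the 24 mm), fingertips close over the blade, or it may twist. Origin: centre of the underside, the cutting face; x points to the toe, the end with the red tip.
- file_toe (a point): Point on the underside of the file, on its centre line, 85 mm ahead of its middle (15 mm behind the red toe end).
- file_heel (a point): Point on the underside of the file, on its centre line, 85 mm behind its middle (15 mm from the plain heel end).
- mat: Black rubber mat on the table, 240 mm (x) x 90 mm (y) x 3 mm thick, where the file lies at the start and belongs. Origin: centre of its underside.
- fixture: Filing fixture: grey bed 120 (x) x 250 (y) x 14 mm, fixed; its x is the forward filing direction, away from the robot. On a sprung table it carries a blue saddle with three nests side by side along y. The table gives downward up to 8 mm: it starts under up to 3 N, then 0.7 N more per mm, so a file pressed 4 mm past first contact bears with 3 to 6 N. Origin: centre of underside.
- saddle (a joint): Slide of the sprung saddle along the fixture's x, m: 0 at rest, + forward, stops at -0.012 and +0.012; 150 N/m. The drag of a pressed file (about 1.8 N) carries saddle and plates up to 12 mm forward before the file slides over the edge; it springs back when the file is lifted. A file dragged back under load pulls it negative.
- nest_left (a point): Centre of the inner floor of the +y nest of the saddle, 46 mm above the table; axes as the fixture's. The nest is a slot 13.5 mm (x) by 66 mm (y), walls 28 mm tall and a flared mouth up to 36 mm over the nest floor. Nests are 74 mm apart. A seated plate stands on the floor, leans at most about 0.13 rad, and has its bare edge 121 mm above the table. Any plate fits any nest.
- nest_mid (a point): Centre of the inner floor of the middle nest of the saddle, 46 mm above the table; axes as the fixture's. The nest is a slot 13.5 mm (x) by 66 mm (y), walls 28 mm tall and a flared mouth up to 36 mm over the nest floor. Nests are 74 mm apart. A seated plate stands on the floor, leans at most about 0.13 rad, and has its bare edge 121 mm above the table. Any plate fits any nest.
- nest_right (a point): Centre of the inner floor of the -y nest of the saddle, 46 mm above the table; axes as the fixture's. The nest is a slot 13.5 mm (x) by 66 mm (y), walls 28 mm tall and a flared mouth up to 36 mm over the nest floor. Nests are 74 mm apart. A seated plate stands on the floor, leans at most about 0.13 rad, and has its bare edge 121 mm above the table. Any plate fits any nest.
- rack_in: Grey plastic rack, fixed to the table, where the plates stand upright at the start, one to a slot: 170 mm (x) x 86 mm (y); three parallel slots at x = -52, 0 and +52 mm, y = 0, each 13.5 mm (x) by 66 mm (y), floor 8 mm above the table, walls 28 mm tall with a flared mouth up to 36 mm over the floor. Origin: centre of its underside.
- rack_out: Green plastic rack, fixed to the table, for the finished plates, empty at the start: 170 mm (x) x 86 mm (y); three parallel slots at x = -52, 0 and +52 mm, y = 0, each 13.5 mm (x) by 66 mm (y), floor 8 mm above the table, walls 28 mm tall with a flared mouth up to 36 mm over the floor. Origin: centre of its underside.
- tally: White tally counter, fixed, 75 x 70 mm, 45 mm tall, with a black plunger head on top. Origin: centre of its underside.
- plunger_top (a point): Centre of the top of the tally's plunger head (32 mm across), 73 mm above the table when up; it is on the tally's axis.
- plunger (a joint): Travel of the tally's plunger, m: 0 up, 0.012 fully down at its stop; spring of about 3 N at the top and 8 N at the stop; comes up by itself.
- jar: Small glass jar, 36 mm across, 50 mm tall; a bystander, leave alone. Origin: centre of its underside.
- dish: Small white dish, 40 mm across, 18 mm tall; a bystander, leave alone. Origin: centre of its underside.
- reagent: Amber bottle, 56 mm across, 120 mm tall; a bystander, leave alone. Origin: centre of its underside.
- slide_box: Blue slide box, 170 x 90 x 35 mm; a bystander, leave alone. Origin: centre of its underside.
- mug: White mug, 72 mm across, 85 mm tall; a bystander, leave alone. Origin: centre of its underside.
- notebook: Blue notebook, 140 x 200 x 15 mm; a bystander, leave alone. Origin: centre of its underside.
- stain_rack: Wooden rack with four stain bottles, fixed, 75 x 70 mm, 63 mm tall; a bystander that may trade places with the tally. Origin: centre of its underside.

How it is judged:
On the way, in this order (a step that is already met when the one before it is completed fails the run):
1. first forward stroke on the blue plate carried through to the heel end of the file, under pressure (saddle pushed at least 5 mm forward) (contact force between file and plate_blue above 1 N and horizontal distance between file_heel and plate_blue below 0.045 m and x of plate_blue in the frame of fixture between 0.005 and 0.03 m and z of plate_blue in the frame of fixture below 0.058 m), for 0.06 s.
2. file lifted back and its toe end set on the blue plate again (contact force between file and plate_blue above 0.5 N and horizontal distance between file_toe and plate_blue below 0.045 m and x of plate_blue in the frame of fixture between -0.03 and 0.03 m and z of plate_blue in the frame of fixture below 0.058 m), for 0.06 s.
3. second forward stroke on the blue plate carried through to the heel end, under pressure (all of step 1), for 0.06 s.
4. first forward stroke on the yellow plate carried through to the heel end of the file, under pressure (saddle pushed at least 5 mm forward) (contact force between file and plate_yellow above 1 N and horizontal distance between file_heel and plate_yellow below 0.045 m and x of plate_yellow in the frame of fixture between 0.005 and 0.03 m and z of plate_yellow in the frame of fixture below 0.058 m), for 0.06 s.
5. file lifted back and its toe end set on the yellow plate again (contact force between file and plate_yellow above 0.5 N and horizontal distance between file_toe and plate_yellow below 0.045 m and x of plate_yellow in the frame of fixture between -0.03 and 0.03 m and z of plate_yellow in the frame of fixture below 0.058 m), for 0.06 s.
6. second forward stroke on the yellow plate carried through to the heel end, under pressure (all of step 4), for 0.06 s.
7. first forward stroke on the red plate carried through to the heel end of the file, under pressure (saddle pushed at least 5 mm forward) (contact force between file and plate_red above 1 N and horizontal distance between file_heel and plate_red below 0.045 m and x of plate_red in the frame of fixture between 0.005 and 0.03 m and z of plate_red in the frame of fixture below 0.058 m), for 0.06 s.
8. file lifted back and its toe end set on the red plate again (contact force between file and plate_red above 0.5 N and horizontal distance between file_toe and plate_red below 0.045 m and x of plate_red in the frame of fixture between -0.03 and 0.03 m and z of plate_red in the frame of fixture below 0.058 m), for 0.06 s.
9. second forward stroke on the red plate carried through to the heel end, under pressure (all of step 7), for 0.06 s.
10. with the file lying on its mat and all plates in the green rack, the tally plunger is pressed down to its stop (horizontal distance between file and mat below 0.045 m and height (world z) of file below 0.01 m and angle between file's own z axis and vertical below 0.12 rad and linear speed of each of file, plate_blue, plate_yellow, plate_red below 0.02 m/s and y of plate_blue in the frame of rack_out between -0.015 and 0.015 m and x of plate_blue in the frame of rack_out between -0.065 and 0.065 m and z of each of plate_blue, plate_yellow, plate_red in the frame of rack_out below 0.013 m and angle between each of plate_blue, plate_yellow, plate_red's own z axis and vertical below 0.25 rad and y of plate_yellow in the frame of rack_out between -0.015 and 0.015 m and x of plate_yellow in the frame of rack_out between -0.065 and 0.065 m and y of plate_red in the frame of rack_out between -0.015 and 0.015 m and x of plate_red in the frame of rack_out between -0.065 and 0.065 m and value of joint plunger above 0.0105 m), for 0.05 s.
At the end, for the whole second after the job is handed in: every plate present stands in a slot of the green rack (within 15 mm of its centre line, within 5 mm of the slot floor, tilted under 0.25 rad), at rest; the file lies flat on its mat, its middle within 45 mm of the mat's centre; the tally plunger is up again (y of plate_blue in the frame of rack_out between -0.015 and 0.015 m and x of plate_blue in the frame of rack_out between -0.065 and 0.065 m and z of each of plate_blue, plate_yellow, plate_red in the frame of rack_out below 0.013 m and angle between each of plate_blue, plate_yellow, plate_red's own z axis and vertical below 0.25 rad and linear speed of each of plate_blue, plate_yellow, plate_red, file below 0.02 m/s and y of plate_yellow in the frame of rack_out between -0.015 and 0.015 m and x of plate_yellow in the frame of rack_out between -0.065 and 0.065 m and y of plate_red in the frame of rack_out between -0.015 and 0.015 m and x of plate_red in the frame of rack_out between -0.065 and 0.065 m and horizontal distance between file and mat below 0.045 m and height (world z) of file below 0.01 m and angle between file's own z axis and vertical below 0.12 rad and value of joint plunger below 0.004 m); the robot touches nothing.
It fails at once if the file is dragged back over a plate under load (saddle pulled more than 5 mm backward by it) (value of joint saddle below -0.005 m and (contact force between file and plate_blue above 0.5 N or contact force between file and plate_yellow above 0.5 N or contact force between file and plate_red above 0.5 N)).
It fails at once if a bystander is pushed more than 30 mm (distance of any of jar, dish, reagent, slide_box, mug, notebook from where it was at the start of the episode above 0.03 m).
Of plate_blue, plate_yellow, plate_red only 2 to 3 are there at a start; the rules pass over those that are not, and their reading is None.
At some moment in a run one of file may be knocked a few centimetres aside while the robot is not near it.
It also fails if it takes over 210 s, if anything falls off the work surface, if the arm or the gripper's body presses on something with over 40 N, if the wrist force passes 120 N, or if a joint passes its speed limit or range.

## Working session

There is one attempt and no reset: what is moved stays moved. The work goes in short steps, Python scripts to look and compute and a shell command to move; the robot and the scene stay as the last step left them, time stands still between calls to the robot, and variables do not carry over. Pictures are saved under pics/ and viewed, at most 14 in all, crops included, and the job is handed in when it is done.

```bash
ls; mkdir -p pics
python3 - <<'E'
from station import bot
import cv2
for n in("side","top"):
    cv2.imwrite(f"pics/{n}0.png",bot.read_camera(n)); print(bot.camera_info(n))
o=bot.get_obs();print(o)
E
```

```text
nudge.py
pics
station.py
{'vertical_fov': 55.9262909131802, 'cx': 319.3337185871281, 'cy': 204.33374636036993, 'view': array([[-0.69780731, -0.71607313,  0.0174422 ,  0.41161734],
       [ 0.53564664, -0.50550684,  0.6764211 , -0.35846418],
       [-0.47554983,  0.48135445,  0.73630854, -1.05778032],
       [ 0.        ,  0.        ,  0.        ,  1.        ]])}
{'vertical_fov': 53.56176011422163, 'cx': 315.28807923205153, 'cy': 202.42186879845312, 'view': array([[ 1.69121197e-02, -9.99852232e-01,  3.08124417e-03,
         7.01701415e-04],
       [ 9.97133708e-01,  1.70932686e-02,  7.37033852e-02,
        -6.28768980e-01],
       [-7.37451628e-02,  1.82593195e-03,  9.97275447e-01,
        -1.31096842e+00],
       [ 0.00000000e+00,  0.00000000e+00,  0.00000000e+00,
         1.00000000e+00]])}
{'t': 0.1, 'q': array([ 1.08989489,  0.47773217,  0.02233584,  1.55631942, -0.01148919,
        1.10930615, -0.08310794]), 'joint_vel': array([-0.00093942, -0.00205694,  0.00026675, -0.00201353, -0.00105477,
        0.00138061, -0.00066888]), 'joint_torque': array([ 4.25949809e-03, -5.97761607e+01,  1.61353592e+00, -2.81955117e+01,
        1.29097741e-02,  4.97477435e-03,  2.37324571e-05]), 'eef_pos': array([ 0.2456549 , -0.62815333,  0.23042693]), 'tool_rot': array([-7.90277330e-04,  9.82675140e-01,  1.85334559e-01, -2.12978412e-04]), 'contact_force': array([-0.16326393, -0.42208893, -0.76632497]), 'torque': array([0.00288017, 0.04051746, 0.03569365]), 'grasp_force': 0.0, 'gripper_width': 0.9993131560885646}
```

View pics/top0.png

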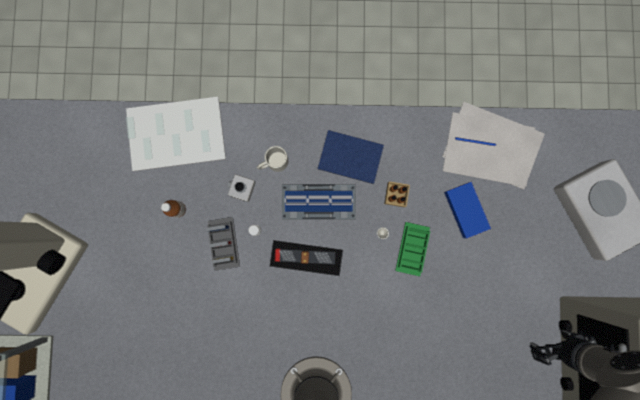

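View pics/side0.png

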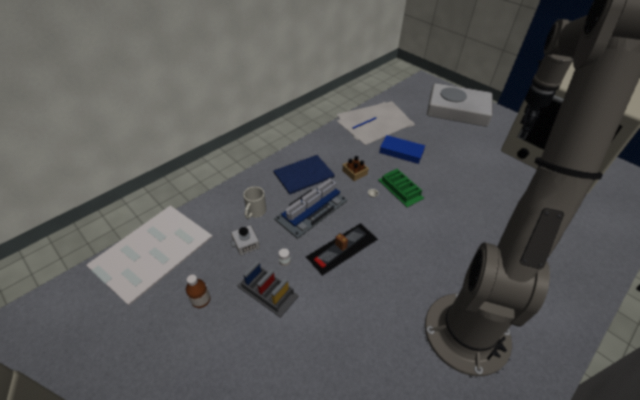

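The top view shows the grey rack at (222,244) with plates, the fixture at (319,201), and the file on its mat at (305,258) with its red toe to the left. The green rack is at (413,248) and the tally at (240,187). The side view shows blue, red and yellow plates around (255,272), (267,284) and (281,295). I'll enlarge both.

```bash
cat > h.py <<'E'
from station import bot
import numpy as np, cv2
def K(n):
    c=bot.camera_info(n); f=200/np.tan(np.radians(c["vertical_fov"])/2); return f,c["cx"],c["cy"],np.array(c["view"])
def ray(n,u,v):
    f,cx,cy,V=K(n); R=V[:3,:3]; o=-R.T@V[:3,3]; return o,R.T@np.array([(u-cx)/f,-(v-cy)/f,-1])
def onz(n,u,v,z):
    o,d=ray(n,u,v); return (o+d*(z-o[2])/d[2])
def proj(n,p):
    f,cx,cy,V=K(n); q=V[:3,:3]@np.array(p)+V[:3,3]; return np.array([cx+f*q[0]/-q[2],cy-f*q[1]/-q[2]])
def tri(u1,u2):
    o1,d1=ray("top",*u1);o2,d2=ray("side",*u2);d1/=np.linalg.norm(d1);d2/=np.linalg.norm(d2)
    s=np.linalg.lstsq(np.c_[d1,-d2],o2-o1,rcond=None)[0]; a=o1+s[0]*d1;b=o2+s[1]*d2; return (a+b)/2,np.linalg.norm(a-b)
def crop(n,name,x0,y0,x1,y1,k,im=None):
    im=bot.read_camera(n) if im is None else im
    cv2.imwrite("pics/"+name,cv2.resize(im[y0:y1,x0:x1],None,fx=k,fy=k,interpolation=cv2.INTER_CUBIC))
E
python3 - <<'E'
from h import *
crop("top","topc.png",190,165,450,285,3,cv2.imread("pics/top0.png"))
crop("side","sidec.png",220,150,420,320,4,cv2.imread("pics/side0.png"))
E
```

```text
(no output)
```

View pics/topc.png

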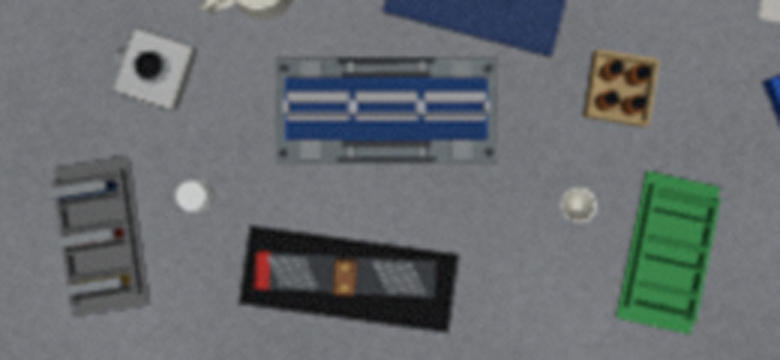

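Run:
```python
from h import *
im=cv2.imread("pics/top0.png"); print(proj("top",[0,0,0]))
hsv=cv2.cvtColor(im,cv2.COLOR_BGR2HSV)
def rect(lo,hi,box,z,nm):
    x0,y0,x1,y1=box; m=cv2.inRange(hsv[y0:y1,x0:x1],np.array(lo),np.array(hi))
    cs,_=cv2.findContours(m,cv2.RETR_EXTERNAL,cv2.CHAIN_APPROX_NONE)
    pts=np.vstack([c for c in cs if len(c)>8]).reshape(-1,2)+[x0,y0]
    w=np.array([onz("top",u,v,z)[:2] for u,v in pts]).astype(np.float32)
    r=cv2.minAreaRect(w); print(nm,np.round(r[0],4),np.round(r[1],3),round(r[2],1))
rect((45,80,30),(80,255,255),(385,210,445,285),.03,"rack_out")
rect((0,0,0),(180,255,45),(262,232,350,280),.003,"mat")
rect((0,150,60),(8,255,255),(262,232,350,280),.006,"toe")
rect((8,90,60),(20,255,255),(290,240,320,275),.055,"block")
rect((0,0,150),(180,60,255),(225,170,260,205),.045,"tally")
rect((0,0,0),(180,255,60),(230,178,250,196),.073,"plunger")
rect((100,90,40),(130,255,255),(275,178,365,225),.075,"saddle")
rect((0,0,0),(180,90,75),(200,212,245,275),.03,"rack_in")
```

```text
[315.50017974 392.47737508]
rack_out [ 0.4796 -0.3153] [0.087 0.166] 78.4
mat [0.443  0.0403] [0.234 0.085] 83.1
toe [0.4514 0.1377] [0.044 0.014] 1.4
block [0.4477 0.0436] [0.039 0.023] 1.0
tally [0.6727 0.2611] [0.065 0.069] 72.6
plunger [0.6726 0.2602] [0.023 0.026] 1.0
saddle [ 0.6512 -0.0182] [0.107 0.257] 1.0
rack_in [0.4878 0.3163] [0.137 0.079] 9.7
```

View pics/sidec.png

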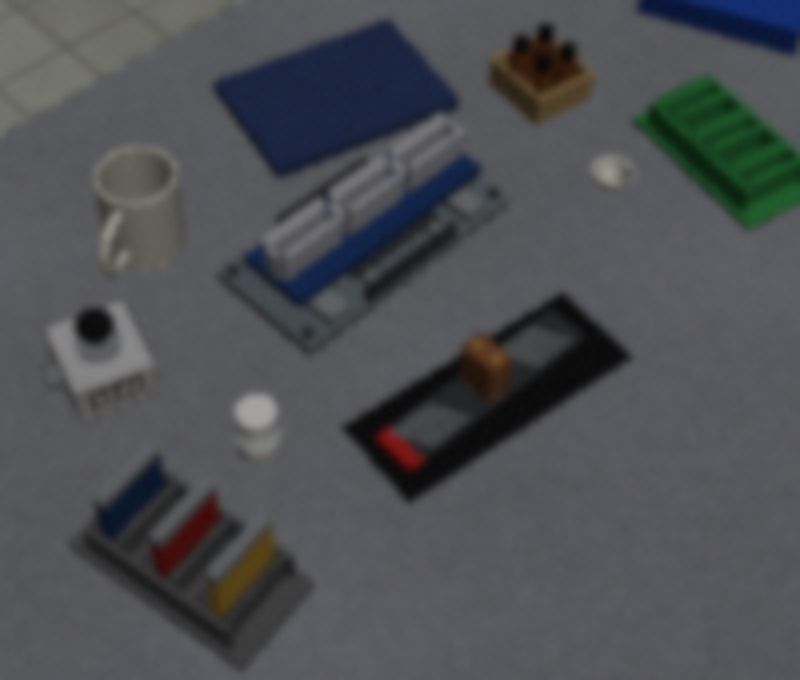

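Both enlarged views are clear: blue, red and yellow plates stand in the grey rack from the far slot to the near one, and the file's red toe points to +y. Next I'll refine the measurements.

Run:
```python
from h import *
im=cv2.imread("pics/top0.png"); sd=cv2.imread("pics/side0.png")
g=cv2.cvtColor(im,cv2.COLOR_BGR2GRAY)
def comps(m,off,z,nm,amin=12,n="top"):
    k,l,s,c=cv2.connectedComponentsWithStats(m)
    for i in range(1,k):
        if s[i,4]<amin: continue
        v,u=np.nonzero(l==i); w=np.array([onz(n,a+off[0],b+off[1],z)[:2] for a,b in zip(u,v)],np.float32)
        r=cv2.minAreaRect(w); cw=w-w.mean(0); e,E=np.linalg.eigh(cw.T@cw); 
        print(nm,s[i,4],"px",np.round(c[i]+off,1),"mean",np.round(w.mean(0),4),"rect",np.round(r[0],4),np.round(r[1],3),"axis deg",round(np.degrees(np.arctan2(E[1,1],E[0,1])),1))
R=lambda x0,y0,x1,y1:g[y0:y1,x0:x1]
comps((R(200,212,240,275)>125).astype(np.uint8),(200,212),.083,"plate")
comps((R(280,190,358,212)>135).astype(np.uint8),(280,190),.082,"nestwall")
hs=cv2.cvtColor(im,cv2.COLOR_BGR2HSV)
# bed contour 
a=cv2.inRange(cv2.cvtColor(im,cv2.COLOR_BGR2LAB)[:,:,2][170:230,270:370],0,255)
for u,v in [(277/3+190,57/3+165),(497/3+190,57/3+165),(497/3+190,164/3+165),(277/3+190,164/3+165)]: print("bedcorner",np.round(onz("top",u,v,.014),4))
m=cv2.inRange(hs[205:285,385:445],(45,80,20),(85,255,255)); 
comps(m,(385,205),.03,"rackout")
# dark slots of rack out
m2=cv2.inRange(hs[205:285,385:445],(45,80,20),(85,255,75)); comps(m2,(385,205),.02,"slot")
```

```text
plate 13 px [228.8 271.2] mean [0.4009 0.282 ] rect [0.3983 0.2816] [0.013 0.013] axis deg -147.1
nestwall 38 px [295.5 196.5] mean [0.6423 0.0756] rect [0.6424 0.0756] [0.003 0.061] axis deg 91.0
nestwall 38 px [318.5 196.5] mean [0.6435 0.0015] rect [0.6436 0.0015] [0.003 0.061] axis deg 91.0
nestwall 38 px [341.  196.5] mean [ 0.6449 -0.071 ] rect [ 0.6449 -0.071 ] [0.003 0.058] axis deg 91.0
bedcorner [0.6902 0.1245 0.014 ]
bedcorner [ 0.6946 -0.1249  0.014 ]
bedcorner [ 0.5732 -0.1261  0.014 ]
bedcorner [0.569  0.1217 0.014 ]
rackout 1312 px [412.7 248.7] mean [ 0.4795 -0.315 ] rect [ 0.4796 -0.3153] [0.087 0.166] axis deg 168.4
slot 20 px [403.4 241.2] mean [ 0.5035 -0.2864] rect [ 0.5043 -0.2866] [0.003 0.061] axis deg 168.8
```

Run:
```python
from h import *
im=cv2.imread("pics/top0.png"); sd=cv2.imread("pics/side0.png")
a=cv2.resize(im[212:277,200:248],None,fx=8,fy=8,interpolation=cv2.INTER_CUBIC)
b=cv2.resize(im[215:280,390:438],None,fx=8,fy=8,interpolation=cv2.INTER_CUBIC)
cv2.imwrite("pics/racks.png",cv2.convertScaleAbs(np.hstack([a,b]),alpha=1.4))
```

```text
(no output)
```

View pics/racks.png

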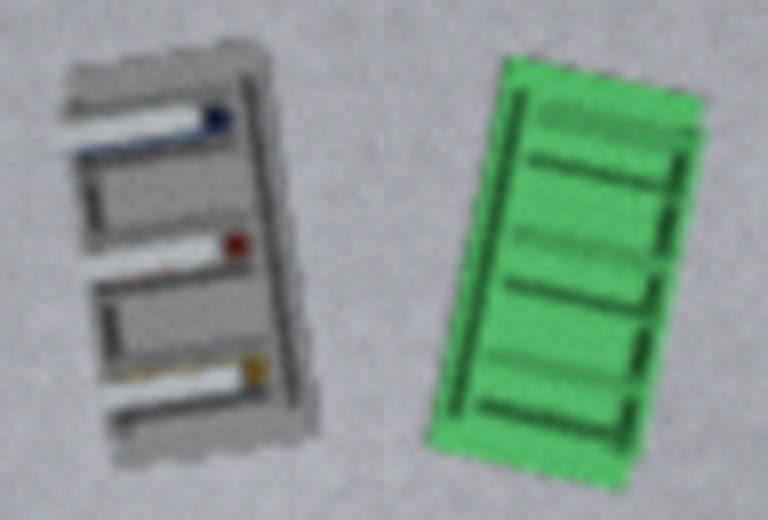

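The enlarged view shows the bare strips centred at about (132,129), (153,258) and (172,386) in the crop. The green rack's left flange runs from (505,58) to (430,442).

Run:
```python
from h import *
A=lambda c,z,ox=0:onz("top",(c[0]-ox+.5)/8-.5+(200 if ox==0 else 390),(c[1]+.5)/8-.5+(212 if ox==0 else 215),z)[:2]
P=[A(c,.083) for c in [(132,129),(153.5,258),(172,386)]]
for p in P: print("plate",np.round(p,4))
d=P[0]-P[2]; print("spacing",np.linalg.norm(d),"yaw",np.degrees(np.arctan2(d[1],d[0])))
for e in [((62,137),(202,120)),((85,268),(222,248)),((103,393),(242,378))]:
    w=A(e[0],.083)-A(e[1],.083); print("len",np.linalg.norm(w),"yaw",np.degrees(np.arctan2(-w[0],w[1])))
def flange(a,b,ox,sgn,z=.004):
    a,b=A(a,z,ox),A(b,z,ox); d=a-b; y=np.arctan2(d[1],d[0]); n=np.array([-np.sin(y),np.cos(y)]); print("flange len",np.linalg.norm(d),"yaw",np.degrees(y),"centre",(a+b)/2+sgn*.043*n)
flange((268,45),(318,432),0,1)
flange((505,58),(430,442),384,-1)
for l,k in [((600,120),(600,172)),((580,240),(580,297)),((560,367),(560,422))]:
    print("slot",A(((l[0]+k[0])/2,(l[1]+k[1])/2),.036,384))
# side check
s=lambda x,y:((x+.5)/4-.5+220,(y+.5)/4-.5+150)
T=lambda c:((c[0]+.5)/8-.5+200,(c[1]+.5)/8-.5+212)
print(tri(((240.3),187),s(95,325)))
print("camera",ray("top",0,0)[0])
o=bot.get_obs()
```

```text
plate [0.5378 0.3274]
plate [0.4867 0.3171]
plate [0.4362 0.3079]
spacing 0.10346615459842487 yaw 10.854892742984962
len 0.05620928084736267 yaw 7.9013983764373625
len 0.05499559345682147 yaw 9.256281610313508
len 0.055411375642202575 yaw 7.083595586547364
flange len 0.1648913482393486 yaw 9.186145177975876 centre [0.48664454 0.31965638]
flange len 0.1654734301345999 yaw -11.014631002010733 centre [ 0.47966973 -0.32055859]
slot [ 0.53237312 -0.32629314]
slot [ 0.48170564 -0.31791781]
slot [ 0.42989521 -0.30958869]
(array([0.67283377, 0.25847128, 0.06448606]), np.float64(0.002532230687451758))
camera [0.5302773  0.01384305 1.35373686]
```

```bash
cat >> h.py <<'E'
def togo(x=None,y=None,z=None,yaw=None):
    "remaining shift in tool axes (tx,ty,tz,turn); yaw = heading of tool y, deg"
    o=bot.get_obs(); p=o["eef_pos"]; w,a,b,c=o["tool_rot"]
    ty=np.array([2*(a*b-w*c),1-2*(a*a+c*c)]); ps=np.arctan2(ty[1],ty[0])
    t=np.array([p[0] if x is None else x,p[1] if y is None else y])-p[:2]
    out=[t@[-np.sin(ps),np.cos(ps)],t@[np.cos(ps),np.sin(ps)],0 if z is None else p[2]-z,0 if yaw is None else -(np.radians(yaw)-ps)]
    print("t",round(o["t"],1),"pos",np.round(p,4),"yaw",round(np.degrees(ps),1),"togo",np.round(out,4),"F",np.round(o["contact_force"],1),"w",round(o["gripper_width"],3),"gf",round(o["grasp_force"],1))
E
python3 nudge.py '[[0, 0, 0, -0.137, 0.5], [0, 0, 0, -0.137, 0.5], [0, 0, 0, -0.137, 0.5], [0, 0, 0, -0.137, 0.5], [0, 0, 0, -0.137, 0.5], [0, 0, 0, -0.137, 0.5], [0, 0, 0, -0.137, 0.5], [0, 0, 0, -0.137, 0.5], [0, 0, 0, -0.137, 0.5], [0, 0, 0, -0.134, 0.5], [0, 0, 0, 0, 0.5]]' 40
python3 -c "
from h import *
togo(.6,-.3,.23,9.7)"
```

```text
t: 1.2
eef_pos: [0.2455, -0.6284, 0.2307]
tool_rot: [-0.0, 0.645, 0.765, 0.0]
contact_force: [-0.1, -0.5, -0.2]
gripper_width: 0.5
grasp_force: 0.0
t 1.2 pos [ 0.2455 -0.6284  0.2307] yaw 9.7 togo [0.2637 0.4049 0.0007 0.0006] F [-0.1 -0.5 -0.2] w 0.5 gf 0.0
```

```bash
python3 nudge.py '[[0.0264, 0.0405, 0, 0, 0.5], [0.0264, 0.0405, 0, 0, 0.5], [0.0264, 0.0405, 0, 0, 0.5], [0.0264, 0.0405, 0, 0, 0.5], [0.0264, 0.0405, 0, 0, 0.5], [0.0264, 0.0405, 0, 0, 0.5], [0.0264, 0.0405, 0, 0, 0.5], [0.0264, 0.0405, 0, 0, 0.5], [0.0264, 0.0405, 0, 0, 0.5], [0.0264, 0.0405, 0, 0, 0.5]]' >/dev/null
python3 nudge.py '[[0.0393, 0.0028, 0, 0, 0.5], [0.0393, 0.0028, 0, 0, 0.5], [0.0393, 0.0028, 0, 0, 0.5], [0.0393, 0.0028, 0, 0, 0.5], [0.0393, 0.0028, 0, 0, 0.5], [0.0393, 0.0028, 0, 0, 0.5], [0.0393, 0.0028, 0, 0, 0.5], [0.0393, 0.0028, 0, 0, 0.5], [0.0393, 0.0028, 0, 0, 0.5], [0.0393, 0.0028, 0, 0, 0.5], [0.0393, 0.0028, 0, 0, 0.5], [0.0393, 0.0028, 0, 0, 0.5], [0.0393, 0.0028, 0, 0, 0.5], [0.0393, 0.0028, 0, 0, 0.5], [0.0393, 0.0028, 0, 0, 0.5], [0.0393, 0.0028, 0, 0, 0.5], [0, 0, 0, 0, 0.5]]' >/dev/null
python3 -c "
from h import *
togo(.538,.3268,.060,9.7)"
```

```text
t 3.9 pos [0.536  0.3342 0.2314] yaw 10.0 togo [-0.0077  0.0007  0.1714  0.0046] F [-0.5 -0.1 -0.8] w 0.504 gf 0.0
```

```bash
python3 nudge.py '[[-0.0077, 0.0007, 0, 0.0046, 0.5], [0, 0, 0, 0, 0.5], [0, 0, 0.04, 0, 0.5], [0, 0, 0.04, 0, 0.5], [0, 0, 0.04, 0, 0.5], [0, 0, 0.03, 0, 0.5], [0, 0, 0.02, 0, 0.5], [0, 0, 0.0074, 0, 0.5], [0, 0, 0, 0, 0.5]]' >/dev/null
python3 -c "
from h import *
togo(.538,.3268,.054,9.7)
crop('side','g1.png',200,220,330,320,5)"
```

```text
t 4.8 pos [0.5413 0.3177 0.0532] yaw 9.3 togo [ 0.0096 -0.0018 -0.0008 -0.0077] F [-0.2 -0.3  1.5] w 0.5 gf 0.0
```

View pics/g1.png

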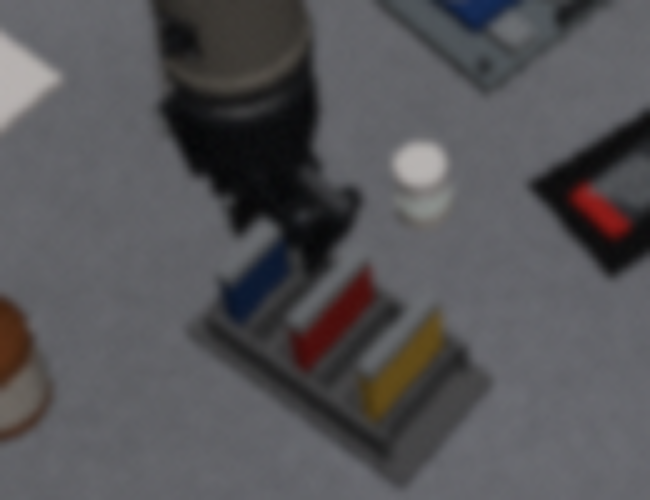

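The side view shows the fingers straddling the blue plate, offset slightly toward −y. I'll correct that and grip.

```bash
python3 nudge.py '[[0, 0, 0, 0, 0.5], [0, 0, 0, 0, 0.5]]' >/dev/null
python3 -c "
from h import *
togo(.538,.3268,.054,9.7)"
python3 nudge.py '[[0.0095, -0.002, 0, -0.007, 0.5], [0, 0, 0, 0, 0.5], [0, 0, 0, 0, 0.5], [0, 0, 0, 0, 0.5]]' >/dev/null
python3 -c "
from h import *
togo(.538,.3268,.054,9.7)"
```

```text
t 5.0 pos [0.542  0.3199 0.0554] yaw 9.4 togo [ 0.0074 -0.0028  0.0014 -0.0055] F [-0.3  1.3  1.1] w 0.499 gf 0.0
t 5.5 pos [0.5375 0.3287 0.0539] yaw 9.8 togo [-0.002   0.0001 -0.0001  0.0023] F [-0.4 -0.4  0.7] w 0.499 gf 0.0
```

```bash
python3 nudge.py '[[0, 0, 0, 0, 0], [0, 0, 0, 0, 0], [0, 0, 0, 0, 0], [0, 0, 0, 0, 0], [0, 0, 0, 0, 0], [0, 0, 0, 0, 0], [0, 0, 0, 0, 0], [0, 0, 0, 0, 0]]' 60
python3 -c "
from h import *
togo(.538,.3268,.054,9.7)"
python3 nudge.py '[[0, 0, -0.015, 0, 0], [0, 0, -0.025, 0, 0], [0, 0, -0.03, 0, 0], [0, 0, -0.03, 0, 0], [0, 0, -0.03, 0, 0], [0, 0, -0.015, 0, 0], [0, 0, 0, 0, 0], [0, 0, 0, 0, 0]]' >/dev/null
python3 -c "
from h import *
togo(.6307,.075,.2,1)"
```

```text
t: 6.25
eef_pos: [0.5377, 0.3286, 0.054]
tool_rot: [0.0, 0.644, 0.765, 0.0]
contact_force: [0.6, -0.6, 0.3]
gripper_width: 0.105
grasp_force: 58.7
t 6.2 pos [0.5377 0.3286 0.054 ] yaw 9.8 togo [-0.0018 -0.     -0.      0.002 ] F [ 0.6 -0.6  0.3] w 0.105 gf 58.7
t 7.0 pos [0.5371 0.3282 0.1981] yaw 9.8 togo [-0.2654  0.049  -0.0019  0.1539] F [-0.4 -0.4 -1.4] w 0.105 gf 58.5
```

```bash
python3 nudge.py '[[-0.015, 0.003, 0, 0, 0], [-0.0295, 0.0055, 0, 0, 0], [-0.0295, 0.0055, 0, 0, 0], [-0.0295, 0.0055, 0, 0, 0], [-0.0295, 0.0055, 0, 0, 0], [-0.0295, 0.0055, 0, 0, 0], [-0.0295, 0.0055, 0, 0, 0], [-0.0295, 0.0055, 0, 0, 0], [-0.0295, 0.0055, 0, 0, 0], [-0.015, 0.003, 0, 0.05, 0], [0, 0, 0, 0.05, 0], [0, 0, 0, 0.05, 0], [0, 0, 0, 0, 0], [0, 0, 0, 0, 0], [0, 0, 0, 0, 0]]' >/dev/null
python3 -c "
from h import *
togo(.6307,.075,.135,1)"
```

```text
t 8.6 pos [0.6319 0.0753 0.1985] yaw 1.3 togo [-0.0003 -0.0012  0.0635  0.0048] F [-0.4  0.4 -0.3] w 0.105 gf 58.5
```

Lower to just above the mouth (plate bottom about 93 mm) and check the alignment.

```bash
python3 nudge.py '[[0, -0.001, 0.02, 0.005, 0], [0, 0, 0.025, 0, 0], [0, 0, 0.015, 0, 0], [0, 0, 0, 0, 0], [0, 0, 0, 0, 0], [0, 0, 0, 0, 0]]' >/dev/null
python3 -c "
from h import *
togo(.6307,.075,.092,1)
a=bot.read_camera('side')[165:245,270:370]; b=bot.read_camera('top')[170:230,270:345]
f=lambda i:cv2.resize(i,(400,320),interpolation=cv2.INTER_CUBIC)
cv2.imwrite('pics/n1.png',np.hstack([f(a),f(b)]))"
```

```text
t 9.2 pos [0.6321 0.0755 0.1402] yaw 0.9 togo [-0.0004 -0.0014  0.0482 -0.0009] F [ 0.2 -0.8 -0.6] w 0.104 gf 58.5
```

View pics/n1.png

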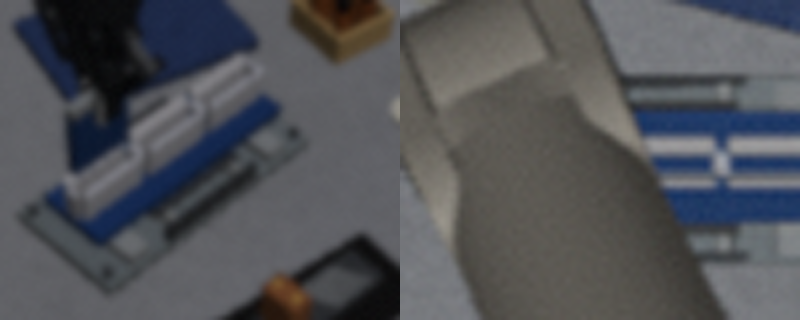

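The side view shows the blue plate just over the left nest and roughly aligned along it, so I'll lower it while watching the force.

```bash
python3 nudge.py '[[-0.0004, -0.0008, 0.01, 0, 0], [0, 0, 0.01, 0, 0], [0, 0, 0.006, 0, 0], [0, 0, 0, 0, 0]]' |grep force
python3 nudge.py '[[0, 0, 0.005, 0, 0], [0, 0, 0.005, 0, 0], [0, 0, 0, 0, 0], [0, 0, 0, 0, 0]]' |grep force
python3 -c "
from h import *
togo(.6307,.075,.092,1)"
```

```text
contact_force: [-0.2, 0.2, -0.7]
grasp_force: 58.5
contact_force: [-0.2, -0.3, -1.4]
grasp_force: 58.5
t 10.1 pos [0.6304 0.0747 0.1029] yaw 0.9 togo [ 0.0003  0.0003  0.0109 -0.0011] F [-0.2 -0.3 -1.4] w 0.104 gf 58.5
```

```bash
python3 nudge.py '[[0, 0, 0.005, 0, 0], [0, 0, 0.004, 0, 0], [0, 0, 0, 0, 0], [0, 0, 0, 0, 0], [0, 0, 0, 0, 0]]' |grep -E "force|pos"
python3 nudge.py '[[0, 0, 0, 0, 0.2], [0, 0, 0, 0, 0.5], [0, 0, 0, 0, 0.5], [0, 0, 0, 0, 0.5], [0, 0, -0.03, 0, 0.5], [0, 0, -0.04, 0, 0.5], [0, 0, -0.04, 0, 0.5], [0, 0, 0, 0, 0.5], [0, 0, 0, 0, 0.5]]' |grep -E "force|pos"
python3 -c "
from h import *
togo(.4354,.3092,.2,9.7)"
```

```text
eef_pos: [0.6305, 0.0747, 0.094]
contact_force: [0.5, 0.2, -1.1]
grasp_force: 58.5
eef_pos: [0.6309, 0.0747, 0.205]
contact_force: [-0.4, -0.6, -0.4]
grasp_force: 0.0
t 11.4 pos [0.6309 0.0747 0.205 ] yaw 0.9 togo [ 0.2376 -0.1917  0.005  -0.153 ] F [-0.4 -0.6 -0.4] w 0.498 gf 0.0
```

```bash
python3 nudge.py '[[0.014, -0.0117, 0, 0, 0.5], [0.0238, -0.0192, 0, 0, 0.5], [0.0238, -0.0192, 0, 0, 0.5], [0.0238, -0.0192, 0, 0, 0.5], [0.0238, -0.0192, 0, 0, 0.5], [0.0238, -0.0192, 0, 0, 0.5], [0.0238, -0.0192, 0, 0, 0.5], [0.0238, -0.0192, 0, 0, 0.5], [0.0238, -0.0192, 0, 0, 0.5], [0.0238, -0.0192, 0, 0, 0.5], [0.01, -0.0075, 0, -0.051, 0.5], [0, 0, 0, -0.051, 0.5], [0, 0, 0, -0.051, 0.5], [0, 0, 0, 0, 0.5], [0, 0, 0, 0, 0.5], [0, 0, 0, 0, 0.5]]' |grep -E "force|pos"
python3 -c "
from h import *
togo(.4354,.3092,.054,9.7)"
```

```text
eef_pos: [0.4344, 0.3092, 0.2035]
contact_force: [-0.2, -0.0, -0.2]
grasp_force: 0.0
t 13.1 pos [0.4344 0.3092 0.2035] yaw 9.7 togo [-0.0002  0.001   0.1495 -0.0008] F [-0.2 -0.  -0.2] w 0.501 gf 0.0
```

```bash
python3 nudge.py '[[0, 0.001, 0.03, 0, 0.5], [0, 0, 0.04, 0, 0.5], [0, 0, 0.04, 0, 0.5], [0, 0, 0.025, 0, 0.5], [0, 0, 0.0145, 0, 0.5], [0, 0, 0, 0, 0.5], [0, 0, 0, 0, 0.5], [0, 0, 0, 0, 0.5]]' |grep -E "force|pos"
python3 nudge.py '[[0, 0, 0, 0, 0], [0, 0, 0, 0, 0], [0, 0, 0, 0, 0], [0, 0, 0, 0, 0], [0, 0, 0, 0, 0], [0, 0, 0, 0, 0], [0, 0, 0, 0, 0], [0, 0, 0, 0, 0]]' 60 |grep -E "force|pos|wid"
python3 nudge.py '[[0, 0, -0.015, 0, 0], [0, 0, -0.025, 0, 0], [0, 0, -0.03, 0, 0], [0, 0, -0.03, 0, 0], [0, 0, -0.03, 0, 0], [0, 0, -0.015, 0, 0], [0, 0, 0, 0, 0], [0, 0, 0, 0, 0]]' >/dev/null
python3 -c "
from h import *
togo(.632,.001,.2,1)"
```

```text
eef_pos: [0.4365, 0.3107, 0.0559]
contact_force: [0.6, 0.3, -0.1]
grasp_force: 0.0
eef_pos: [0.436, 0.31, 0.0553]
contact_force: [-1.1, -1.1, 7.2]
gripper_width: 0.106
grasp_force: 59.5
t 15.4 pos [0.4352 0.3092 0.1987] yaw 9.7 togo [-0.3369  0.1421 -0.0013  0.1516] F [-0.6 -0.7 -2.2] w 0.107 gf 58.5
```

```bash
python3 nudge.py '[[-0.014, 0.006, 0, 0, 0], [-0.0281, 0.0118, 0, 0, 0], [-0.0281, 0.0118, 0, 0, 0], [-0.0281, 0.0118, 0, 0, 0], [-0.0281, 0.0118, 0, 0, 0], [-0.0281, 0.0118, 0, 0, 0], [-0.0281, 0.0118, 0, 0, 0], [-0.0281, 0.0118, 0, 0, 0], [-0.0281, 0.0118, 0, 0, 0], [-0.0281, 0.0118, 0, 0, 0], [-0.0281, 0.0118, 0, 0, 0], [-0.0281, 0.0118, 0, 0, 0], [-0.0138, 0.006, 0, 0.05, 0], [0, 0, 0, 0.05, 0], [0, 0, 0, 0.0516, 0], [0, 0, 0, 0, 0], [0, 0, 0, 0, 0], [0, 0, 0, 0, 0]]' >/dev/null
python3 -c "
from h import *
togo(.632,.001,.142,1)"
```

```text
t 17.2 pos [0.6316 0.0022 0.1989] yaw 1.1 togo [-0.0012  0.0003  0.0569  0.0014] F [ 0.6  0.9 -1.7] w 0.104 gf 58.6
```

```bash
python3 nudge.py '[[-0.001, 0, 0.025, 0, 0], [0, 0, 0.03, 0, 0], [0, 0, 0.015, 0, 0], [0, 0, 0.01, 0, 0], [0, 0, 0, 0, 0]]' |grep force
python3 nudge.py '[[0, 0, 0.006, 0, 0], [0, 0, 0.005, 0, 0], [0, 0, 0.004, 0, 0], [0, 0, 0, 0, 0], [0, 0, 0, 0, 0]]' |grep force
python3 -c "
from h import *
togo(.632,.001,.0945,1)"
```

```text
contact_force: [-0.5, -0.2, -0.5]
grasp_force: 58.6
contact_force: [0.2, 0.6, -1.4]
grasp_force: 58.6
t 18.2 pos [0.6322 0.0007 0.1045] yaw 1.0 togo [ 0.0003 -0.0002  0.01    0.0003] F [ 0.2  0.6 -1.4] w 0.102 gf 58.6
```

```bash
python3 nudge.py '[[0, 0, 0.005, 0, 0], [0, 0, 0.005, 0, 0], [0, 0, 0, 0, 0], [0, 0, 0, 0, 0]]' |grep -E "force|pos"
python3 nudge.py '[[0, 0, 0, 0, 0.2], [0, 0, 0, 0, 0.5], [0, 0, 0, 0, 0.5], [0, 0, 0, 0, 0.5], [0, 0, -0.03, 0, 0.5], [0, 0, -0.04, 0, 0.5], [0, 0, -0.04, 0, 0.5], [0, 0, 0, 0, 0.5], [0, 0, 0, 0, 0.5]]' |grep -E "force|pos"
python3 -c "
from h import *
togo(.4867,.318,.2,9.7)"
```

```text
eef_pos: [0.6319, 0.0007, 0.0941]
contact_force: [0.1, -0.3, -1.3]
grasp_force: 58.5
eef_pos: [0.6327, 0.0007, 0.2055]
contact_force: [0.2, 0.2, -0.4]
grasp_force: 0.0
t 19.6 pos [0.6327 0.0007 0.2055] yaw 1.0 togo [ 0.3199 -0.1403  0.0055 -0.1516] F [ 0.2  0.2 -0.4] w 0.501 gf 0.0
```

```bash
python3 nudge.py '[[0.013, -0.006, 0, 0, 0.5], [0.0281, -0.0122, 0, 0, 0.5], [0.0281, -0.0122, 0, 0, 0.5], [0.0281, -0.0122, 0, 0, 0.5], [0.0281, -0.0122, 0, 0, 0.5], [0.0281, -0.0122, 0, 0, 0.5], [0.0281, -0.0122, 0, 0, 0.5], [0.0281, -0.0122, 0, 0, 0.5], [0.0281, -0.0122, 0, 0, 0.5], [0.0281, -0.0122, 0, 0, 0.5], [0.0281, -0.0122, 0, 0, 0.5], [0.0259, -0.0123, 0, -0.051, 0.5], [0, 0, 0, -0.051, 0.5], [0, 0, 0, -0.0496, 0.5], [0, 0, 0, 0, 0.5], [0, 0, 0, 0, 0.5], [0, 0, 0, 0, 0.5]]' |grep -E "force|pos"
python3 -c "
from h import *
togo(.4867,.318,.054,9.7)"
```

```text
eef_pos: [0.4857, 0.3178, 0.2038]
contact_force: [0.5, -0.4, 0.1]
grasp_force: 0.0
t 21.2 pos [0.4857 0.3178 0.2038] yaw 9.7 togo [-0.      0.0011  0.1498 -0.0009] F [ 0.5 -0.4  0.1] w 0.503 gf 0.0
```

```bash
python3 nudge.py '[[0, 0.001, 0.03, 0, 0.5], [0, 0, 0.04, 0, 0.5], [0, 0, 0.04, 0, 0.5], [0, 0, 0.025, 0, 0.5], [0, 0, 0.0145, 0, 0.5], [0, 0, 0, 0, 0.5], [0, 0, 0, 0, 0.5], [0, 0, 0, 0, 0.5]]' |grep -E "force|pos"
python3 nudge.py '[[0, 0, 0, 0, 0], [0, 0, 0, 0, 0], [0, 0, 0, 0, 0], [0, 0, 0, 0, 0], [0, 0, 0, 0, 0], [0, 0, 0, 0, 0], [0, 0, 0, 0, 0], [0, 0, 0, 0, 0]]' 60 |grep -E "force|pos|wid"
python3 nudge.py '[[0, 0, -0.015, 0, 0], [0, 0, -0.025, 0, 0], [0, 0, -0.03, 0, 0], [0, 0, -0.03, 0, 0], [0, 0, -0.03, 0, 0], [0, 0, -0.015, 0, 0], [0, 0, 0, 0, 0], [0, 0, 0, 0, 0]]' >/dev/null
python3 -c "
from h import *
togo(.6333,-.073,.2,1)"
```

```text
eef_pos: [0.4881, 0.319, 0.0566]
contact_force: [0.3, 0.0, -0.0]
grasp_force: 0.0
eef_pos: [0.4873, 0.3184, 0.0557]
contact_force: [-2.4, -1.4, 6.8]
gripper_width: 0.108
grasp_force: 58.9
t 23.6 pos [0.4868 0.3176 0.1991] yaw 9.7 togo [-0.4097  0.0787 -0.0009  0.1518] F [ 0.2  0.4 -2.2] w 0.105 gf 58.5
```

```bash
python3 nudge.py '[[-0.0145, 0.003, 0, 0, 0], [-0.0293, 0.0056, 0, 0, 0], [-0.0293, 0.0056, 0, 0, 0], [-0.0293, 0.0056, 0, 0, 0], [-0.0293, 0.0056, 0, 0, 0], [-0.0293, 0.0056, 0, 0, 0], [-0.0293, 0.0056, 0, 0, 0], [-0.0293, 0.0056, 0, 0, 0], [-0.0293, 0.0056, 0, 0, 0], [-0.0293, 0.0056, 0, 0, 0], [-0.0293, 0.0056, 0, 0, 0], [-0.0293, 0.0056, 0, 0, 0], [-0.0293, 0.0056, 0, 0, 0], [-0.0293, 0.0056, 0, 0, 0], [-0.0146, 0.0028, 0, 0.05, 0], [0, 0, 0, 0.05, 0], [0, 0, 0, 0.0516, 0], [0, 0, 0, 0, 0], [0, 0, 0, 0, 0], [0, 0, 0, 0, 0]]' >/dev/null
python3 -c "
from h import *
togo(.6333,-.073,.142,1)"
```

```text
t 25.6 pos [ 0.6334 -0.0724  0.1995] yaw 1.1 togo [-0.0006 -0.0001  0.0575  0.0012] F [-0.5  0.2 -0.1] w 0.108 gf 58.6
```

```bash
python3 nudge.py '[[-0.0005, 0, 0.025, 0, 0], [0, 0, 0.03, 0, 0], [0, 0, 0.015, 0, 0], [0, 0, 0.01, 0, 0], [0, 0, 0, 0, 0]]' |grep force
python3 nudge.py '[[0, 0, 0.006, 0, 0], [0, 0, 0.005, 0, 0], [0, 0, 0.004, 0, 0], [0, 0, 0, 0, 0], [0, 0, 0, 0, 0]]' |grep force
python3 nudge.py '[[0, 0, 0.005, 0, 0], [0, 0, 0.005, 0, 0], [0, 0, 0, 0, 0], [0, 0, 0, 0, 0]]' |grep -E "force|pos"
python3 nudge.py '[[0, 0, 0, 0, 0.2], [0, 0, 0, 0, 0.5], [0, 0, 0, 0, 0.5], [0, 0, 0, 0, 0.5], [0, 0, -0.03, 0, 0.5], [0, 0, -0.04, 0, 0.5], [0, 0, -0.04, 0, 0.5], [0, -0.03, 0, 0, 0.5], [0, -0.04, 0, 0, 0.5], [0, -0.04, 0, 0, 0.5], [0, -0.04, 0, 0, 0.5], [0, 0, 0, 0, 0.5], [0, 0, 0, 0, 0.5]]' |grep -E "force|pos"
python3 - <<'E'
from h import *
im=bot.read_camera('top');sd=bot.read_camera('side');cv2.imwrite('pics/top1.png',im);cv2.imwrite('pics/side1.png',sd)
a=cv2.resize(sd[160:280,260:380],(480,480),interpolation=cv2.INTER_CUBIC)
b=cv2.resize(im[180:280,260:340],(320,400),interpolation=cv2.INTER_CUBIC)
cv2.imwrite('pics/n2.png',np.hstack([a,cv2.copyMakeBorder(b,0,80,0,0,cv2.BORDER_CONSTANT)]))
E
```

```text
contact_force: [0.8, 0.1, -0.6]
grasp_force: 58.5
contact_force: [-0.3, 0.5, -1.2]
grasp_force: 58.6
eef_pos: [0.6335, -0.0732, 0.0946]
contact_force: [-0.2, 0.2, -1.2]
grasp_force: 58.6
eef_pos: [0.4835, -0.0761, 0.2054]
contact_force: [-0.4, 0.3, 1.2]
grasp_force: 0.0
```

View pics/n2.png

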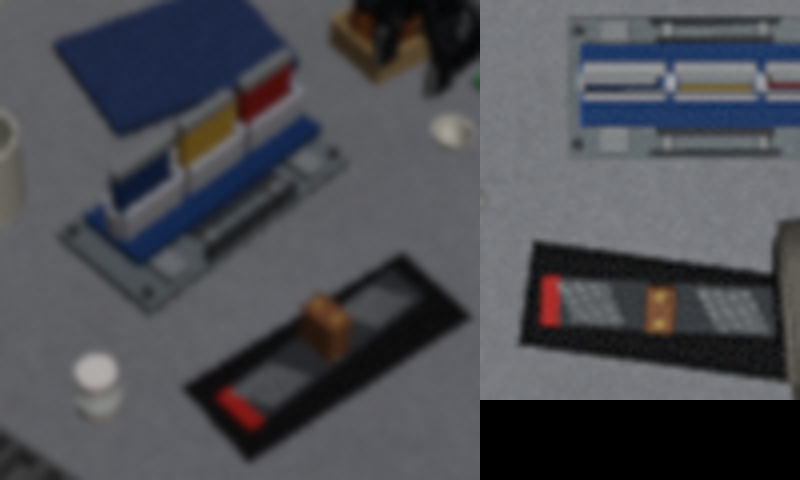

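The plates are seated: blue left, yellow middle, red right. The file is undisturbed, with its block at about (660,311) in the right panel. Now to measure it and approach.

Run:
```python
from h import *
im=cv2.imread('pics/top1.png');sd=cv2.imread('pics/side1.png')
def cen(i,lo,hi,b):
    h=cv2.cvtColor(i,cv2.COLOR_BGR2HSV)[b[1]:b[3],b[0]:b[2]]; M=cv2.moments(cv2.inRange(h,lo,hi),True); return np.array([M['m10']/M['m00']+b[0],M['m01']/M['m00']+b[1]])
tb=cen(im,(8,90,60),(22,255,255),(290,240,320,275)); tt=cen(im,(0,150,60),(8,255,255),(262,232,300,280))
st=cen(sd,(0,150,60),(8,255,255),(305,250,330,270))
print(tb,tt,st,"block",onz("top",*tb,.055),"toe",onz("top",*tt,.009),tri(tt,st), "toe side",onz("side",*st,.009))
print("block side",tri(tb,(341.1,236.6)))
togo(.448,.0437,.2,87.7)
```

```text
[304.42553191 257.14893617] [276.84375 255.0625 ] [319.5        261.83928571] block [0.44722433 0.0437765  0.055     ] toe [0.44970498 0.13786458 0.009     ] (array([0.4490372 , 0.13763069, 0.00640227]), np.float64(0.0013946920323225339)) toe side [0.4473008 0.1384162 0.009    ]
block side (array([0.44700253, 0.04354069, 0.05550965]), np.float64(0.000677641222386869))
t 28.4 pos [ 0.485  -0.0758  0.2054] yaw 1.0 togo [ 0.1201 -0.0349  0.0054 -1.5128] F [ 0.6 -0.2 -0.2] w 0.497 gf 0.0
```

```bash
python3 nudge.py '[[0.02, -0.006, 0, 0, 0.7], [0.03, -0.009, 0, 0, 0.7], [0.03, -0.009, 0, 0, 0.7], [0.025, -0.007, 0, 0, 0.7], [0.015, -0.004, 0, 0, 0.7], [0, 0, 0, -0.14, 0.7], [0, 0, 0, -0.14, 0.7], [0, 0, 0, -0.14, 0.7], [0, 0, 0, -0.14, 0.7], [0, 0, 0, -0.14, 0.7], [0, 0, 0, -0.14, 0.7], [0, 0, 0, -0.14, 0.7], [0, 0, 0, -0.14, 0.7], [0, 0, 0, -0.14, 0.7], [0, 0, 0, -0.14, 0.7], [0, 0, 0, -0.123, 0.7], [0, 0, 0, 0, 0.7], [0, 0, 0, 0, 0.7]]' |grep -E "force|pos"
python3 -c "
from h import *
togo(.4472,.0437,.012,88.3)"
```

```text
eef_pos: [0.4474, 0.0438, 0.205]
contact_force: [-0.2, 0.4, 0.9]
grasp_force: 0.0
t 30.2 pos [0.4474 0.0438 0.205 ] yaw 88.1 togo [ 0.0002 -0.0002  0.193  -0.0036] F [-0.2  0.4  0.9] w 0.701 gf 0.0
```

```bash
python3 nudge.py '[[0, 0, 0.025, 0, 0.7], [0, 0, 0.04, 0, 0.7], [0, 0, 0.04, 0, 0.7], [0, 0, 0.04, 0, 0.7], [0, 0, 0.025, 0, 0.7], [0, 0, 0.013, 0, 0.7], [0, 0, 0.005, 0, 0.7], [0, 0, 0, 0, 0.7], [0, 0, 0, 0, 0.7], [0, 0, 0, 0, 0.7]]' |grep -E "force|pos"
python3 nudge.py '[[0, 0, 0, 0, 0.4], [0, 0, 0, 0, 0.3], [0, 0, 0, 0, 0], [0, 0, 0, 0, 0], [0, 0, 0, 0, 0], [0, 0, 0, 0, 0], [0, 0, 0, 0, 0], [0, 0, 0, 0, 0]]' 100|grep -E "force|pos|wid"
python3 -c "
from h import *
togo(.4472,.0437,.012,88.3)"
```

```text
eef_pos: [0.4476, 0.0435, 0.018]
contact_force: [0.1, -0.2, 0.1]
grasp_force: 0.0
eef_pos: [0.4471, 0.0436, 0.0176]
contact_force: [-1.1, -0.7, 8.4]
gripper_width: 0.267
grasp_force: 98.0
t 32.0 pos [0.4471 0.0436 0.0176] yaw 88.3 togo [-0.0001  0.0001  0.0056 -0.0008] F [-1.1 -0.7  8.4] w 0.267 gf 98.0
```

```bash
python3 nudge.py '[[0, 0, 0, 0, 0.45], [0, 0, 0, 0, 0.45], [0, 0, 0.0055, 0, 0.45], [0, 0, 0, 0, 0.45], [0, 0, 0, 0, 0.45], [0, 0, 0, 0, 0], [0, 0, 0, 0, 0], [0, 0, 0, 0, 0], [0, 0, 0, 0, 0], [0, 0, 0, 0, 0], [0, 0, 0, 0, 0]]' 110|grep -E "force|pos|wid"
python3 nudge.py '[[0, 0, -0.01, 0, 0], [0, 0, -0.02, 0, 0], [0, 0, -0.03, 0, 0], [0, 0, -0.04, 0, 0], [0, 0, -0.04, 0, 0], [0, 0, -0.04, 0, 0], [0, 0, -0.01, 0, 0], [0, 0, 0, 0, 0], [0, 0, 0, 0, 0]]' |grep -E "force|pos|wid"
python3 -c "
from h import *
togo(.54,.075,.19,1)
crop('side','f1.png',270,170,380,290,5)"
```

```text
eef_pos: [0.4466, 0.0435, 0.0116]
contact_force: [-1.6, 0.4, 5.6]
gripper_width: 0.268
grasp_force: 108.3
eef_pos: [0.4453, 0.0428, 0.1999]
contact_force: [-0.2, -0.1, -4.7]
gripper_width: 0.272
grasp_force: 108.4
t 34.0 pos [0.4453 0.0428 0.1999] yaw 88.3 togo [-0.0937  0.035   0.0099  1.523 ] F [-0.2 -0.1 -4.7] w 0.272 gf 108.4
```

View pics/f1.png

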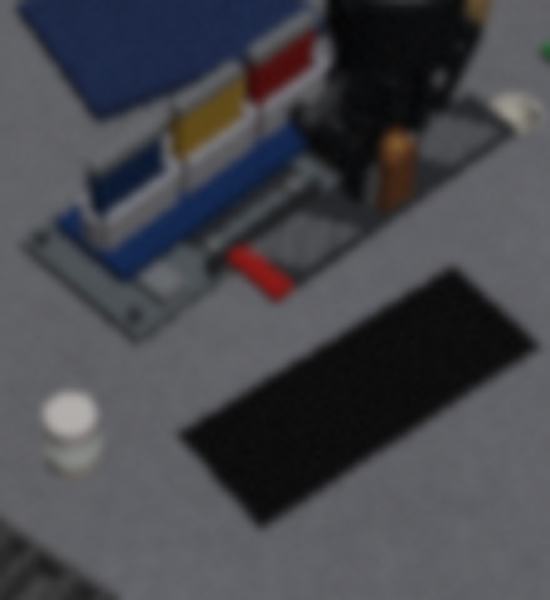

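The side view shows the file lifted level with its red toe to +y, and the mat is clear. Next I turn the toe forward.

```bash
python3 nudge.py '[[0, 0, 0, 0.07, 0], [0, 0, 0, 0.132, 0], [0, 0, 0, 0.132, 0], [0, 0, 0, 0.132, 0], [0, 0, 0, 0.132, 0], [0, 0, 0, 0.132, 0], [0, 0, 0, 0.132, 0], [0, 0, 0, 0.132, 0], [0, 0, 0, 0.132, 0], [0, 0, 0, 0.132, 0], [0, 0, 0, 0.132, 0], [0, 0, 0, 0.132, 0], [0, 0, 0, 0.001, 0], [0, 0.03, 0, 0, 0], [0.01, 0.03, 0, 0, 0], [0.01, 0.03, 0, 0, 0], [0.01, 0.01, 0, 0, 0], [0, 0, 0, 0, 0], [0, 0, 0, 0, 0]]' |grep -E "force|pos"
python3 -c "
from h import *
togo(.546,.075,.1346,1)"
```

```text
eef_pos: [0.5446, 0.0753, 0.2001]
contact_force: [-0.4, -0.5, -4.6]
grasp_force: 108.9
t 36.0 pos [0.5446 0.0753 0.2001] yaw 1.2 togo [-0.0003  0.0014  0.0655  0.003 ] F [-0.4 -0.5 -4.6] w 0.27 gf 108.9
```

```bash
python3 nudge.py '[[0, 0.001, 0.025, 0.003, 0], [0, 0, 0.025, 0, 0], [0, 0, 0.0155, 0, 0], [0, 0, 0, 0, 0], [0, 0, 0, 0, 0], [0, 0, 0, 0, 0]]' |grep -E "force|pos"
python3 - <<'E'
from h import *
togo(.546,.075,.1256,1)
im=bot.read_camera('top');sd=bot.read_camera('side')
def cen(i,b):
    h=cv2.cvtColor(i,cv2.COLOR_BGR2HSV)[b[1]:b[3],b[0]:b[2]]; m=cv2.inRange(h,(0,150,60),(8,255,255)); M=cv2.moments(m,True); return M['m00'],np.array([M['m10']/(M['m00']+1e-9)+b[0],M['m01']/(M['m00']+1e-9)+b[1]])
a=cen(im,(270,180,320,230)); b=cen(sd,(270,170,318,260)); print(a,b)
if a[0] and b[0]: print(tri(a[1],b[1]))
E
```

```text
eef_pos: [0.5478, 0.0755, 0.1372]
contact_force: [-0.5, -0.6, -4.6]
grasp_force: 108.6
t 36.6 pos [0.5478 0.0755 0.1372] yaw 0.9 togo [-0.0005 -0.0019  0.0116 -0.0025] F [-0.5 -0.6 -4.6] w 0.267 gf 108.6
(37.0, array([294.        , 195.27027027])) (23.0, array([292.08695652, 193.86956522]))
(array([0.64150878, 0.07763524, 0.13050601]), np.float64(0.0008689067094368433))
```

```bash
python3 nudge.py '[[0, 0, 0.006, 0, 0], [0, 0.002, 0.003, 0, 0], [0, 0.004, 0.003, 0, 0], [0, 0.004, 0, 0, 0]]' |grep -E "force|pos"
python3 nudge.py '[[0, 0.012, 0, 0, 0], [0, 0.015, 0, 0, 0], [0, 0.015, 0, 0, 0], [0, 0.015, 0, 0, 0], [0, 0.015, 0, 0, 0]]' |grep -E "force|pos"
```

```text
eef_pos: [0.5576, 0.0757, 0.1239]
contact_force: [-1.3, -0.2, 0.3]
grasp_force: 109.5
eef_pos: [0.6299, 0.0763, 0.1238]
contact_force: [-3.0, -0.1, 1.9]
grasp_force: 109.7
```

```bash
python3 nudge.py '[[0, 0.015, 0, 0, 0], [0, 0.015, 0, 0, 0], [0, 0.015, 0, 0, 0], [0, 0.015, 0, 0, 0], [0, 0.013, 0, 0, 0], [0, 0.009, 0, 0, 0], [0, 0.007, 0, 0, 0]]' |grep -E "force|pos"
python3 nudge.py '[[0, 0.007, -0.012, 0, 0], [0, 0.002, -0.03, 0, 0], [0, 0, -0.01, 0, 0], [0, -0.02, 0, 0, 0], [0, -0.04, 0, 0, 0], [0, -0.04, 0, 0, 0], [0, -0.04, 0, 0, 0], [0, -0.03, 0, 0, 0], [0, 0, 0, 0, 0], [0, 0, 0, 0, 0], [0, 0, 0, 0, 0]]' |grep -E "force|pos"
python3 -c "
from h import *
togo(.546,.0755,.1372,1)"
```

```text
eef_pos: [0.7184, 0.0777, 0.1235]
contact_force: [-4.0, -0.2, 0.2]
grasp_force: 109.6
eef_pos: [0.5584, 0.0754, 0.1764]
contact_force: [0.6, -0.1, -4.5]
grasp_force: 109.5
t 39.4 pos [0.5584 0.0754 0.1764] yaw 0.8 togo [ 0.0003 -0.0124  0.0392 -0.0031] F [ 0.6 -0.1 -4.5] w 0.266 gf 109.5
```

```bash
python3 nudge.py '[[0, -0.0125, 0.02, 0, 0], [0, 0, 0.019, 0, 0], [0, 0, 0, 0, 0], [0, 0, 0, 0, 0]]' |grep -E "force|pos"
python3 nudge.py '[[0, 0, 0.006, 0, 0], [0, 0.002, 0.004, 0, 0], [0, 0.004, 0.0035, 0, 0], [0, 0.004, 0, 0, 0], [0, 0.008, 0, 0, 0]]' |grep -E "force|pos"
python3 nudge.py '[[0, 0.015, 0, 0, 0], [0, 0.015, 0, 0, 0], [0, 0.015, 0, 0, 0], [0, 0.015, 0, 0, 0], [0, 0.015, 0, 0, 0], [0, 0.015, 0, 0, 0], [0, 0.015, 0, 0, 0], [0, 0.015, 0, 0, 0], [0, 0.013, 0, 0, 0], [0, 0.012, 0, 0, 0], [0, 0.009, 0, 0, 0], [0, 0.007, 0, 0, 0]]' |grep -E "force|pos"
python3 nudge.py '[[0, 0.007, -0.012, 0, 0], [0, 0.002, -0.03, 0, 0], [0, 0, -0.01, 0, 0], [0, 0, 0, 0, 0], [0, 0, 0, 0, 0]]' |grep -E "force|pos"
python3 -c "
from h import *
togo(.546,.001,.17,1)"
```

```text
eef_pos: [0.5455, 0.0754, 0.137]
contact_force: [0.5, 0.2, -4.0]
grasp_force: 109.2
eef_pos: [0.5629, 0.0758, 0.1239]
contact_force: [-2.3, 0.6, 1.0]
grasp_force: 110.1
eef_pos: [0.7237, 0.0777, 0.1231]
contact_force: [-3.6, -0.1, 2.0]
grasp_force: 110.3
eef_pos: [0.7321, 0.0778, 0.1748]
contact_force: [0.2, 0.1, -4.5]
grasp_force: 109.9
t 42.0 pos [0.7321 0.0778 0.1748] yaw 0.9 togo [-0.074  -0.1872  0.0048 -0.0026] F [ 0.2  0.1 -4.5] w 0.267 gf 109.9
```

```bash
python3 nudge.py '[[-0.007, -0.015, 0, 0, 0], [-0.0123, -0.0312, 0, 0, 0], [-0.0123, -0.0312, 0, 0, 0], [-0.0123, -0.0312, 0, 0, 0], [-0.0123, -0.0312, 0, 0, 0], [-0.0123, -0.0312, 0, 0, 0], [-0.0055, -0.0162, 0, 0, 0], [0, 0, 0.02, 0, 0], [0, 0, 0.018, 0, 0], [0, 0, 0, 0, 0], [0, 0, 0, 0, 0], [0, 0, 0, 0, 0]]' |grep -E "force|pos"
python3 nudge.py '[[0, 0, 0.006, 0, 0], [0, 0.002, 0.004, 0, 0], [0, 0.004, 0.0035, 0, 0], [0, 0.004, 0, 0, 0], [0, 0.008, 0, 0, 0]]' |grep -E "force|pos"
python3 nudge.py '[[0, 0.015, 0, 0, 0], [0, 0.015, 0, 0, 0], [0, 0.015, 0, 0, 0], [0, 0.015, 0, 0, 0], [0, 0.015, 0, 0, 0], [0, 0.015, 0, 0, 0], [0, 0.015, 0, 0, 0], [0, 0.015, 0, 0, 0], [0, 0.013, 0, 0, 0], [0, 0.012, 0, 0, 0], [0, 0.009, 0, 0, 0], [0, 0.007, 0, 0, 0]]' |grep -E "force|pos"
python3 nudge.py '[[0, 0.007, -0.012, 0, 0], [0, 0.002, -0.03, 0, 0], [0, 0, -0.01, 0, 0], [0, 0, 0, 0, 0], [0, 0, 0, 0, 0]]' |grep -E "force|pos"
python3 -c "
from h import *
togo(.546,.001,.137,1)"
```

```text
eef_pos: [0.5469, 0.0015, 0.1379]
contact_force: [0.2, 0.6, -4.8]
grasp_force: 109.2
eef_pos: [0.5647, 0.0016, 0.1241]
contact_force: [-1.6, 0.5, 0.7]
grasp_force: 110.3
eef_pos: [0.7256, 0.0039, 0.1236]
contact_force: [-2.8, -1.2, 0.8]
grasp_force: 110.4
eef_pos: [0.734, 0.0038, 0.1753]
contact_force: [-0.6, -1.0, -4.7]
grasp_force: 110.0
t 45.4 pos [0.734  0.0038 0.1753] yaw 0.8 togo [-0.     -0.188   0.0383 -0.0027] F [-0.6 -1.  -4.7] w 0.27 gf 110.0
```

```bash
python3 nudge.py '[[0, -0.016, 0, 0, 0], [0, -0.0312, 0, 0, 0], [0, -0.0312, 0, 0, 0], [0, -0.0312, 0, 0, 0], [0, -0.0312, 0, 0, 0], [0, -0.0312, 0, 0, 0], [0, -0.016, 0, 0, 0], [0, 0, 0.02, 0, 0], [0, 0, 0.0183, 0, 0], [0, 0, 0, 0, 0], [0, 0, 0, 0, 0], [0, 0, 0, 0, 0]]' |grep -E "force|pos"
python3 nudge.py '[[0, 0, 0.006, 0, 0], [0, 0.002, 0.004, 0, 0], [0, 0.004, 0.0035, 0, 0], [0, 0.004, 0, 0, 0], [0, 0.008, 0, 0, 0]]' |grep -E "force|pos"
python3 nudge.py '[[0, 0.015, 0, 0, 0], [0, 0.015, 0, 0, 0], [0, 0.015, 0, 0, 0], [0, 0.015, 0, 0, 0], [0, 0.015, 0, 0, 0], [0, 0.015, 0, 0, 0], [0, 0.015, 0, 0, 0], [0, 0.015, 0, 0, 0], [0, 0.013, 0, 0, 0], [0, 0.012, 0, 0, 0], [0, 0.009, 0, 0, 0], [0, 0.007, 0, 0, 0]]' |grep -E "force|pos"
python3 nudge.py '[[0, 0.007, -0.012, 0, 0], [0, 0.002, -0.03, 0, 0], [0, 0, -0.01, 0, 0], [0, 0, 0, 0, 0], [0, 0, 0, 0, 0]]' |grep -E "force|pos"
python3 -c "
from h import *
togo(.547,-.074,.17,1)"
```

```text
eef_pos: [0.5469, 0.0014, 0.1382]
contact_force: [-0.3, 0.2, -4.1]
grasp_force: 109.2
eef_pos: [0.5646, 0.0016, 0.1244]
contact_force: [-1.9, -0.6, 0.8]
grasp_force: 110.2
eef_pos: [0.7256, 0.0039, 0.1238]
contact_force: [-2.2, -0.7, 0.9]
grasp_force: 110.3
eef_pos: [0.734, 0.0039, 0.1755]
contact_force: [-0.3, 0.9, -4.9]
grasp_force: 110.0
t 48.8 pos [0.734  0.0039 0.1755] yaw 0.9 togo [-0.0751 -0.1881  0.0055 -0.0026] F [-0.3  0.9 -4.9] w 0.265 gf 110.0
```

Now red, both strokes.

```bash
python3 nudge.py '[[-0.007, -0.016, 0, 0, 0], [-0.0123, -0.0312, 0, 0, 0], [-0.0123, -0.0312, 0, 0, 0], [-0.0123, -0.0312, 0, 0, 0], [-0.0123, -0.0312, 0, 0, 0], [-0.0123, -0.0312, 0, 0, 0], [-0.0065, -0.016, 0, 0, 0], [0, 0, 0.02, 0, 0], [0, 0, 0.0188, 0, 0], [0, 0, 0, 0, 0], [0, 0, 0, 0, 0], [0, 0, 0, 0, 0]]' |grep -E "force|pos"
python3 nudge.py '[[0, 0, 0.006, 0, 0], [0, 0.002, 0.004, 0, 0], [0, 0.004, 0.0035, 0, 0], [0, 0.004, 0, 0, 0], [0, 0.008, 0, 0, 0]]' |grep -E "force|pos"
python3 nudge.py '[[0, 0.015, 0, 0, 0], [0, 0.015, 0, 0, 0], [0, 0.015, 0, 0, 0], [0, 0.015, 0, 0, 0], [0, 0.015, 0, 0, 0], [0, 0.015, 0, 0, 0], [0, 0.015, 0, 0, 0], [0, 0.015, 0, 0, 0], [0, 0.013, 0, 0, 0], [0, 0.012, 0, 0, 0], [0, 0.009, 0, 0, 0], [0, 0.007, 0, 0, 0]]' |grep -E "force|pos"
python3 nudge.py '[[0, 0.007, -0.012, 0, 0], [0, 0.002, -0.03, 0, 0], [0, 0, -0.01, 0, 0], [0, 0, 0, 0, 0], [0, 0, 0, 0, 0]]' |grep -E "force|pos"
python3 -c "
from h import *
togo(.547,-.074,.137,1)"
```

```text
eef_pos: [0.5481, -0.0736, 0.1379]
contact_force: [0.0, -0.9, -4.6]
grasp_force: 109.3
eef_pos: [0.5659, -0.0735, 0.1241]
contact_force: [-2.6, 0.2, 1.0]
grasp_force: 110.2
eef_pos: [0.7268, -0.0709, 0.1235]
contact_force: [-1.1, 0.8, -0.5]
grasp_force: 110.4
eef_pos: [0.7351, -0.0711, 0.1752]
contact_force: [-0.7, 0.0, -5.0]
grasp_force: 110.0
t 52.2 pos [ 0.7351 -0.0711  0.1752] yaw 0.8 togo [-1.000e-04 -1.881e-01  3.820e-02 -2.700e-03] F [-0.7  0.  -5. ] w 0.27 gf 110.0
```

```bash
python3 nudge.py '[[0, -0.016, 0, 0, 0], [0, -0.0312, 0, 0, 0], [0, -0.0312, 0, 0, 0], [0, -0.0312, 0, 0, 0], [0, -0.0312, 0, 0, 0], [0, -0.0312, 0, 0, 0], [0, -0.016, 0, 0, 0], [0, 0, 0.02, 0, 0], [0, 0, 0.0185, 0, 0], [0, 0, 0, 0, 0], [0, 0, 0, 0, 0], [0, 0, 0, 0, 0]]' |grep -E "force|pos"
python3 nudge.py '[[0, 0, 0.006, 0, 0], [0, 0.002, 0.004, 0, 0], [0, 0.004, 0.0035, 0, 0], [0, 0.004, 0, 0, 0], [0, 0.008, 0, 0, 0]]' |grep -E "force|pos"
python3 nudge.py '[[0, 0.015, 0, 0, 0], [0, 0.015, 0, 0, 0], [0, 0.015, 0, 0, 0], [0, 0.015, 0, 0, 0], [0, 0.015, 0, 0, 0], [0, 0.015, 0, 0, 0], [0, 0.015, 0, 0, 0], [0, 0.015, 0, 0, 0], [0, 0.013, 0, 0, 0], [0, 0.012, 0, 0, 0], [0, 0.009, 0, 0, 0], [0, 0.007, 0, 0, 0]]' |grep -E "force|pos"
python3 nudge.py '[[0, 0.007, -0.012, 0, 0], [0, 0.002, -0.03, 0, 0], [0, 0, -0.03, 0, 0], [0, 0, 0, 0, 0], [0, 0, 0, 0, 0]]' |grep -E "force|pos"
python3 -c "
from h import *
togo(.4455,.0415,.2,84)"
```

```text
eef_pos: [0.5481, -0.0736, 0.1379]
contact_force: [-0.0, 0.7, -3.4]
grasp_force: 109.3
eef_pos: [0.5658, -0.0736, 0.124]
contact_force: [-2.5, 1.1, 0.6]
grasp_force: 110.2
eef_pos: [0.7267, -0.0709, 0.1235]
contact_force: [-2.6, -0.7, 1.8]
grasp_force: 110.4
eef_pos: [0.736, -0.071, 0.1964]
contact_force: [-0.1, 0.0, -5.4]
grasp_force: 110.0
t 55.6 pos [ 0.736  -0.071   0.1964] yaw 0.8 togo [ 0.1168 -0.2888 -0.0036 -1.4513] F [-0.1  0.  -5.4] w 0.267 gf 110.0
```

```bash
python3 nudge.py '[[0.006, -0.0145, 0, 0, 0], [0.0117, -0.0289, 0, 0, 0], [0.0117, -0.0289, 0, 0, 0], [0.0117, -0.0289, 0, 0, 0], [0.0117, -0.0289, 0, 0, 0], [0.0117, -0.0289, 0, 0, 0], [0.0117, -0.0289, 0, 0, 0], [0.0117, -0.0289, 0, 0, 0], [0.0117, -0.0289, 0, 0, 0], [0.0117, -0.0289, 0, 0, 0], [0.006, -0.0145, 0, 0, 0], [0, 0, 0, 0, 0]]' |grep -E "force|pos"
python3 nudge.py '[[0, 0, 0, -0.07, 0], [0, 0, 0, -0.132, 0], [0, 0, 0, -0.132, 0], [0, 0, 0, -0.132, 0], [0, 0, 0, -0.132, 0], [0, 0, 0, -0.132, 0], [0, 0, 0, -0.132, 0], [0, 0, 0, -0.132, 0], [0, 0, 0, -0.132, 0], [0, 0, 0, -0.132, 0], [0, 0, 0, -0.132, 0], [0, 0, 0, -0.061, 0], [0, 0, 0, 0, 0], [0, 0, 0, 0, 0]]' |grep -E "force|pos"
python3 -c "
from h import *
togo(.4455,.0415,.0125,84)"
```

```text
eef_pos: [0.4422, 0.0424, 0.1949]
contact_force: [0.7, -0.6, -4.2]
grasp_force: 109.8
eef_pos: [0.4453, 0.0416, 0.1956]
contact_force: [0.2, -0.3, -4.5]
grasp_force: 109.7
t 58.2 pos [0.4453 0.0416 0.1956] yaw 83.8 togo [-2.000e-04 -1.000e-04  1.831e-01 -3.100e-03] F [ 0.2 -0.3 -4.5] w 0.267 gf 109.7
```

```bash
python3 nudge.py '[[0, 0, 0.02, 0, 0], [0, 0, 0.04, 0, 0], [0, 0, 0.04, 0, 0], [0, 0, 0.035, 0, 0], [0, 0, 0.02, 0, 0], [0, 0, 0.01, 0, 0], [0, 0, 0.008, 0, 0], [0, 0, 0, 0, 0], [0, 0, 0, 0, 0], [0, 0, 0, 0, 0]]' |grep -E "force|pos"
python3 nudge.py '[[0, 0, 0.004, 0, 0], [0, 0, 0.003, 0, 0], [0, 0, 0.0025, 0, 0], [0, 0, 0, 0, 0]]' |grep -E "force|pos"
```

```text
eef_pos: [0.4456, 0.0421, 0.0237]
contact_force: [0.6, -0.6, -4.1]
grasp_force: 109.5
eef_pos: [0.4445, 0.042, 0.013]
contact_force: [-0.4, 0.2, -4.6]
grasp_force: 109.5
```

```bash
python3 nudge.py '[[0, 0, 0.0012, 0, 0], [0, 0, 0, 0, 0], [0, 0, 0, 0, 0.3], [0, 0, 0, 0, 0.45], [0, 0, 0, 0, 0.6], [0, 0, 0, 0, 0.6], [0, 0, -0.02, 0, 0.6], [0, 0, -0.04, 0, 0.6], [0, 0, -0.05, 0, 0.6], [0, 0, -0.05, 0, 0.6], [0, 0, -0.03, 0, 0.6], [0, 0, 0, 0, 0.6]]' |grep -E "force|pos"
python3 nudge.py '[[0, 0, 0, 0.07, 0.5], [0, 0, 0, 0.132, 0.5], [0, 0, 0, 0.132, 0.5], [0, 0, 0, 0.132, 0.5], [0, 0, 0, 0.132, 0.5], [0, 0, 0, 0.132, 0.5], [0, 0, 0, 0.132, 0.5], [0, 0, 0, 0.132, 0.5], [0, 0, 0, 0.132, 0.5], [0, 0, 0, 0.132, 0.5], [0, 0, 0, 0.132, 0.5], [0, 0, 0, 0.06, 0.5], [0, 0, 0, 0, 0.5]]' |grep -E "force|pos"
python3 -c "
from h import *
togo(.6305,.0747,.2,1)"
```

```text
eef_pos: [0.4475, 0.0427, 0.2063]
contact_force: [0.8, -0.6, -0.6]
grasp_force: 0.0
eef_pos: [0.4441, 0.042, 0.2012]
contact_force: [0.3, 0.1, -0.6]
grasp_force: 0.0
t 62.1 pos [0.4441 0.042  0.2012] yaw 0.9 togo [ 0.0298  0.1869  0.0012 -0.0018] F [ 0.3  0.1 -0.6] w 0.497 gf 0.0
```

```bash
python3 nudge.py '[[0.0025, 0.0155, 0, 0, 0.5], [0.005, 0.0312, 0, 0, 0.5], [0.005, 0.0312, 0, 0, 0.5], [0.005, 0.0312, 0, 0, 0.5], [0.005, 0.0312, 0, 0, 0.5], [0.005, 0.0312, 0, 0, 0.5], [0.0023, 0.0155, 0, 0, 0.5], [0, 0, 0, 0, 0.5], [0, 0, 0, 0, 0.5], [0, 0, 0, 0, 0.5]]' |grep -E "force|pos"
python3 - <<'E'
from h import *
togo(.6305,.0747,.093,1)
im=bot.read_camera('top');sd=bot.read_camera('side')
def cen(i,lo,hi,b):
    h=cv2.cvtColor(i,cv2.COLOR_BGR2HSV)[b[1]:b[3],b[0]:b[2]]; m=cv2.inRange(h,lo,hi); M=cv2.moments(m,True); return M['m00'],np.array([M['m10']/(M['m00']+1e-9)+b[0],M['m01']/(M['m00']+1e-9)+b[1]])
R=((0,150,60),(8,255,255));B=((8,90,60),(22,255,255))
for r,z in((R,.009),(B,.055)):
    a=cen(im,*r,(262,232,330,280)); b=cen(sd,*r,(300,215,360,275)); print(a,b,onz('side',*b[1],z))
E
```

```text
eef_pos: [0.6301, 0.0746, 0.2017]
contact_force: [-0.2, -0.7, -0.2]
grasp_force: 0.0
t 63.1 pos [0.6301 0.0746 0.2017] yaw 1.0 togo [ 1.000e-04  4.000e-04  1.087e-01 -8.000e-04] F [-0.2 -0.7 -0.2] w 0.503 gf 0.0
(58.0, array([277.53448276, 253.34482759])) (57.0, array([319.05263158, 260.50877193])) [0.45189962 0.13592366 0.009     ]
(0.0, array([262., 232.])) (84.0, array([342.92857143, 239.32142857])) [0.43545034 0.04670124 0.055     ]
```

```bash
python3 nudge.py '[[0, 0, 0.03, 0, 0.5], [0, 0, 0.035, 0, 0.5], [0, 0, 0.025, 0, 0.5], [0, 0, 0.0147, 0, 0.5], [0, 0, 0.003, 0, 0.5], [0, 0, 0, 0, 0.5], [0, 0, 0, 0, 0.5], [0, 0, 0, 0, 0.5]]' |grep -E "force|pos"
python3 nudge.py '[[0, 0, 0, 0, 0], [0, 0, 0, 0, 0], [0, 0, 0, 0, 0], [0, 0, 0, 0, 0], [0, 0, 0, 0, 0], [0, 0, 0, 0, 0], [0, 0, 0, 0, 0], [0, 0, 0, 0, 0]]' 60 |grep -E "force|pos|wid"
python3 nudge.py '[[0, 0, -0.012, 0, 0], [0, 0, -0.02, 0, 0], [0, 0, -0.03, 0, 0], [0, 0, -0.03, 0, 0], [0, 0, -0.015, 0, 0], [0, 0, 0, 0, 0], [0, 0, 0, 0, 0]]' |grep -E "force|pos|wid"
python3 - <<'E'
from h import *
u=np.array([np.cos(np.radians(-11.2)),np.sin(np.radians(-11.2))]); c=np.array([.4805,-.319])
for k in(-.052,0,.052): print(c+k*u)
togo(*(c+.052*u),.2,-11.2)
E
```

```text
eef_pos: [0.6322, 0.0751, 0.0959]
contact_force: [0.2, 0.9, -0.2]
grasp_force: 0.0
eef_pos: [0.6313, 0.0748, 0.0945]
contact_force: [1.0, -0.7, 1.4]
gripper_width: 0.106
grasp_force: 61.1
eef_pos: [0.6307, 0.0745, 0.2005]
contact_force: [-0.6, 1.1, -1.9]
gripper_width: 0.104
grasp_force: 60.7
[ 0.42949033 -0.30889981]
[ 0.4805 -0.319 ]
[ 0.53150967 -0.32910019]
t 65.5 pos [0.6307 0.0745 0.2005] yaw 0.9 togo [-0.402  -0.1055  0.0005  0.2111] F [-0.6  1.1 -1.9] w 0.104 gf 60.7
```

```bash
python3 nudge.py '[[-0.0155, -0.004, 0, 0, 0], [-0.0309, -0.0081, 0, 0, 0], [-0.0309, -0.0081, 0, 0, 0], [-0.0309, -0.0081, 0, 0, 0], [-0.0309, -0.0081, 0, 0, 0], [-0.0309, -0.0081, 0, 0, 0], [-0.0309, -0.0081, 0, 0, 0], [-0.0309, -0.0081, 0, 0, 0], [-0.0309, -0.0081, 0, 0, 0], [-0.0309, -0.0081, 0, 0, 0], [-0.0309, -0.0081, 0, 0, 0], [-0.0309, -0.0081, 0, 0, 0], [-0.0309, -0.0081, 0, 0, 0], [-0.0157, -0.0043, 0, 0.07, 0], [0, 0, 0, 0.07, 0], [0, 0, 0, 0.071, 0], [0, 0, 0, 0, 0], [0, 0, 0, 0, 0], [0, 0, 0, 0, 0]]' >/dev/null
python3 -c "
from h import *
togo(.5315,-.329,.106,-11.2)"
```

```text
t 67.4 pos [ 0.5315 -0.3289  0.2008] yaw -11.1 togo [-0.0001 -0.      0.0948  0.0016] F [-0.3  0.3 -1.3] w 0.101 gf 60.7
```

Lower to just above the mouth and look.

```bash
python3 nudge.py '[[0, 0, 0.025, 0.0016, 0], [0, 0, 0.035, 0, 0], [0, 0, 0.025, 0, 0], [0, 0, 0.0098, 0, 0], [0, 0, 0, 0, 0], [0, 0, 0, 0, 0], [0, 0, 0, 0, 0]]' |grep -E "force|pos"
python3 -c "
from h import *
togo(.5315,-.329,.106,-11.2)
a=bot.read_camera('side')[145:225,360:450]; b=bot.read_camera('top')[205:285,380:450]
f=lambda i:cv2.resize(i,(400,400),interpolation=cv2.INTER_CUBIC)
cv2.imwrite('pics/r1.png',cv2.convertScaleAbs(np.hstack([f(a),f(b)]),alpha=1.4))"
```

```text
eef_pos: [0.5332, -0.3292, 0.1083]
contact_force: [-0.1, -0.0, -0.1]
grasp_force: 60.8
t 68.1 pos [ 0.5332 -0.3292  0.1083] yaw -11.3 togo [-0.0001 -0.0018  0.0023 -0.0011] F [-0.1 -0.  -0.1] w 0.107 gf 60.8
```

View pics/r1.png

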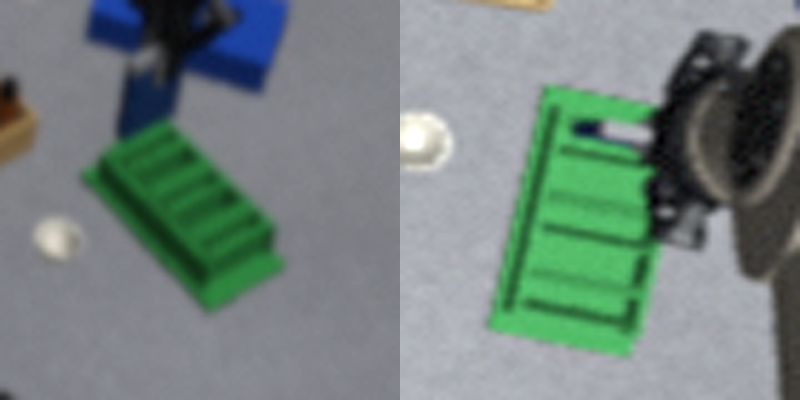

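The top panel shows the plate centred on the far slot, with its left end at about (575,130) just inside the slot's end. I'll lower it.

```bash
python3 nudge.py '[[0, -0.001, 0.01, 0, 0], [0, 0, 0.01, 0, 0], [0, 0, 0.01, 0, 0], [0, 0, 0.005, 0, 0], [0, 0, 0, 0, 0]]' |grep -E "force|pos"
python3 nudge.py '[[0, 0, 0.005, 0, 0], [0, 0, 0.005, 0, 0], [0, 0, 0.003, 0, 0], [0, 0, 0, 0, 0], [0, 0, 0, 0, 0]]' |grep -E "force|pos"
python3 -c "
from h import *
togo(.5315,-.329,.0575,-11.2)"
```

```text
eef_pos: [0.53, -0.3366, 0.0752]
contact_force: [-10.4, -11.5, 28.1]
grasp_force: 72.2
eef_pos: [0.5286, -0.3429, 0.0643]
contact_force: [-16.0, -21.5, 40.2]
grasp_force: 85.9
t 69.2 pos [ 0.5286 -0.3429  0.0643] yaw -11.8 togo [ 0.0142 -0.      0.0068 -0.0112] F [-16.  -21.5  40.2] w 0.105 gf 85.9
```

```bash
python3 -c "
from h import *
a=bot.read_camera('side')[145:225,360:450]; b=bot.read_camera('top')[205:285,380:450]
f=lambda i:cv2.resize(i,(400,400),interpolation=cv2.INTER_CUBIC)
cv2.imwrite('pics/r2.png',cv2.convertScaleAbs(np.hstack([f(a),f(b)]),alpha=1.6))"
```

```text
(no output)
```

View pics/r2.png

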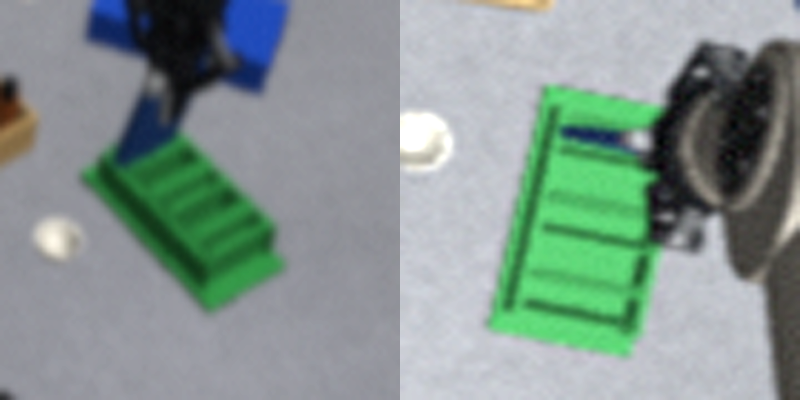

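The side panel shows the plate rocked in the grip, its lower left corner on the slot's +y end flare. I'll lift it out and work out the needed shift.

```bash
python3 nudge.py '[[0, 0, -0.01, 0, 0], [0, 0, -0.015, 0, 0], [0, 0, -0.02, 0, 0], [0, 0, -0.015, 0, 0], [0, 0, -0.005, 0, 0], [0, 0, 0, 0, 0], [0, 0, 0, 0, 0]]' |grep -E "force|pos|wid"
python3 - <<'E'
from h import *
U=lambda x,y:(380+(x-400+.5)/5.714-.5,205+(y+.5)/5-.5)
u=np.array([np.cos(np.radians(-11.2)),np.sin(np.radians(-11.2))]); n=np.array([-u[1],u[0]])
c=np.array([.4805,-.319])
for nm,p,z in[("strip left",(603,128),.137),("bottom left",(575,130),.06),("rim dark line far",(562,150),.044),("flange TL",(545,86),.004),("flange BL",(490,326),.004),("inner wall top",(556,110),.04),("inner wall bot",(512,308),.04),("slot2 dark",(545,228),.044),("slot3 dark",(525,304),.044),("slot3 dark right",(628,322),.036),("BR out",(630,355),.004)]:
    w=onz("top",*U(*p),z)[:2]-c; print(nm,np.round([w@u,w@n],4))
togo(.5315,-.329,.106,-11.2)
b=bot.read_camera('top'); a=bot.read_camera('side'); cv2.imwrite('pics/t3.png',b); cv2.imwrite('pics/s3.png',a)
f=lambda i:cv2.resize(i,(400,400),interpolation=cv2.INTER_CUBIC)
cv2.imwrite('pics/r3.png',cv2.convertScaleAbs(np.hstack([f(a[145:225,360:450]),f(b[205:285,380:450])]),alpha=1.6))
E
```

```text
eef_pos: [0.5307, -0.3282, 0.1228]
contact_force: [-0.7, -0.6, -0.2]
gripper_width: 0.106
grasp_force: 79.7
strip left [0.054  0.0343]
bottom left [0.0538 0.0306]
rim dark line far [0.0401 0.0316]
flange TL [0.0823 0.0407]
flange BL [-0.0833  0.041 ]
inner wall top [0.0655 0.0392]
inner wall bot [-0.0674  0.0388]
slot2 dark [-0.0121  0.0313]
slot3 dark [-0.0631  0.0329]
slot3 dark right [-0.0624 -0.0294]
BR out [-0.0849 -0.0437]
t 70.0 pos [ 0.5307 -0.3282  0.1228] yaw -11.3 togo [-0.0007  0.001   0.0168 -0.0009] F [-0.7 -0.6 -0.2] w 0.106 gf 79.7
```

View pics/r3.png

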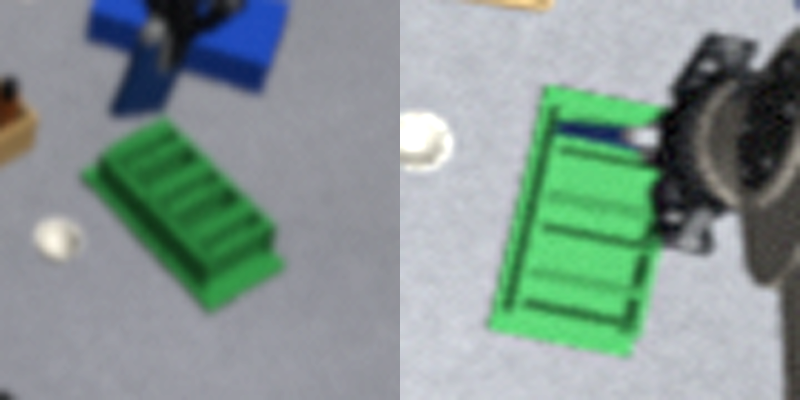

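The side panel shows the plate still gripped but tilted, its bottom swung to +y. I'll measure the tilt from the bottom left corner.

Run:
```python
from h import *
T=lambda x,y:(380+(x-400+.5)/5.714-.5,205+(y+.5)/5-.5)
S=lambda x,y:(360+(x+.5)/4.444-.5,145+(y+.5)/5-.5)
print("bl",tri(T(555,130),S(112,112)))
o=bot.get_obs();p=o['eef_pos']
u=np.array([np.cos(np.radians(-11.3)),np.sin(np.radians(-11.3))]); n=np.array([-u[1],u[0]])
bl=tri(T(555,130),S(112,112))[0]
print("bl rel tcp",(bl[:2]-p[:2])@u,(bl[:2]-p[:2])@n,bl[2]-p[2])
# predict bl for tilt th about pinch (19mm behind TCP): plate-centre y offset e
for th in(0,8,12,16,20,25):
    t=np.radians(th); 
    for e in(0,3):
        y0,z0=30+e,-(75-29)-19; print(th,e,"y",round(y0*np.cos(t)-z0*np.sin(t),1),"z",round(z0*np.cos(t)+y0*np.sin(t)+19,1))
# blue mask in side view: bottom contour
a=cv2.imread('pics/s3.png'); h=cv2.cvtColor(a,cv2.COLOR_BGR2HSV); m=cv2.inRange(h,(100,80,20),(130,255,120)); m[:, :380]=0;m[:,400:]=0;m[:155]=0;m[172:]=0
v,uu=np.nonzero(m); 
for c in sorted(set(uu)): print(c,v[uu==c].min(),v[uu==c].max(),end='; ')
```

```text
bl (array([ 0.53800582, -0.28013499,  0.09635127]), np.float64(0.0019008482693992634))
bl rel tcp -0.0020592537856815116 0.04863240445132866 -0.026155317655090243
0 0 y 30.0 z -46.0
0 3 y 33.0 z -46.0
8 0 y 38.8 z -41.2
8 3 y 41.7 z -40.8
12 0 y 42.9 z -38.3
12 3 y 45.8 z -37.7
16 0 y 46.8 z -35.2
16 3 y 49.6 z -34.4
20 0 y 50.4 z -31.8
20 3 y 53.2 z -30.8
25 0 y 54.7 z -27.2
25 3 y 57.4 z -26.0
385 166 166; 386 164 167; 387 162 167; 388 155 167; 389 155 167; 390 155 167; 391 155 167; 392 155 166; 393 155 166; 394 155 166; 395 155 166; 396 159 166; 397 159 164; 398 158 162; 399 157 160;
```

```bash
python3 nudge.py '[[-0.009, 0, 0, 0, 0], [-0.009, 0.0003, 0, 0, 0], [0, 0, 0.01, 0, 0], [0, 0, 0.015, 0, 0], [0, 0, 0.01, 0, 0], [0, 0, 0, 0, 0], [0, 0, 0, 0, 0]]' |grep -E "force|pos|wid"
python3 nudge.py '[[0, 0, 0.005, 0, 0], [0, 0, 0.005, 0, 0], [0, 0, 0, 0, 0]]' |grep -E "force|pos|wid"
python3 -c "
from h import *
togo(.5315,-.329,.106,-11.2)"
```

```text
eef_pos: [0.5278, -0.3457, 0.088]
contact_force: [0.4, 0.2, -0.6]
gripper_width: 0.105
grasp_force: 79.7
eef_pos: [0.5275, -0.3461, 0.0779]
contact_force: [-0.2, 0.5, -0.9]
gripper_width: 0.101
grasp_force: 79.8
t 71.1 pos [ 0.5275 -0.3461  0.0779] yaw -11.3 togo [ 0.0176  0.0006 -0.0281 -0.0013] F [-0.2  0.5 -0.9] w 0.101 gf 79.8
```

```bash
python3 nudge.py '[[0, 0, 0.005, 0, 0], [0, 0, 0.003, 0, 0], [0, 0, 0, 0, 0]]' |grep -E "force|pos|wid"
python3 nudge.py '[[0, 0, 0.004, 0, 0], [0, 0, 0.002, 0, 0], [0, 0, 0, 0, 0]]' 30|grep -E "force|pos|wid"
```

```text
eef_pos: [0.5277, -0.3462, 0.07]
contact_force: [-0.8, -0.3, -1.8]
gripper_width: 0.102
grasp_force: 79.8
eef_pos: [0.5277, -0.3462, 0.0642]
contact_force: [-0.8, 0.1, -1.7]
gripper_width: 0.105
grasp_force: 79.8
```

```bash
python3 nudge.py '[[0, 0, 0.004, 0, 0], [0, 0, 0.002, 0, 0], [0, 0, 0, 0, 0]]' |grep -E "force|pos|wid"
python3 nudge.py '[[0, 0, 0.003, 0, 0], [0, 0, 0.002, 0, 0], [0, 0, 0, 0, 0]]' |grep -E "force|pos|wid"
python3 -c "
from h import *
b=bot.read_camera('top'); a=bot.read_camera('side')
f=lambda i:cv2.resize(i,(400,400),interpolation=cv2.INTER_CUBIC)
cv2.imwrite('pics/r4.png',cv2.convertScaleAbs(np.hstack([f(a[145:225,360:450]),f(b[205:285,380:450])]),alpha=1.6))"
```

```text
eef_pos: [0.5278, -0.3457, 0.0582]
contact_force: [-1.9, 2.0, -1.6]
gripper_width: 0.104
grasp_force: 79.9
eef_pos: [0.5281, -0.3453, 0.056]
contact_force: [-9.1, 7.7, 21.3]
gripper_width: 0.106
grasp_force: 82.9
```

View pics/r4.png

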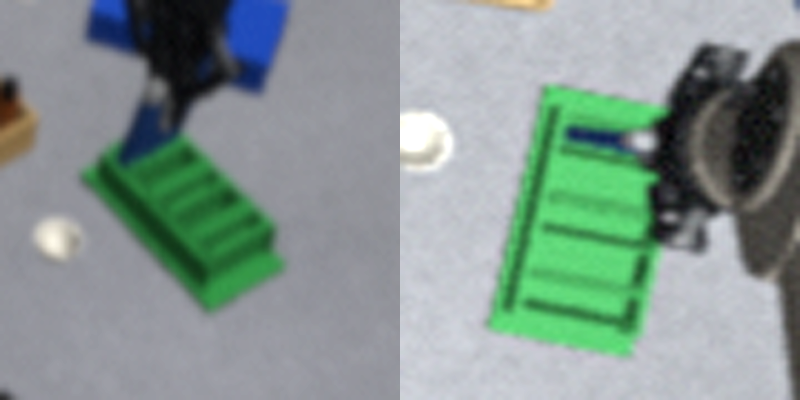

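The plate's low corner is now inside the slot, just above its floor. Releasing will let it drop upright.

```bash
python3 nudge.py '[[0, 0, -0.002, 0, 0], [0, 0, 0, 0, 0.15], [0, 0, 0, 0, 0.2], [0, 0, 0, 0, 0.3], [0, 0, 0, 0, 0.4], [0, 0, 0, 0, 0.4], [0, 0, 0, 0, 0.4], [0, 0, -0.02, 0, 0.4], [0, 0, -0.04, 0, 0.4], [0, 0, -0.05, 0, 0.4], [0, 0, -0.03, 0, 0.4], [0, 0, 0, 0, 0.5], [0.03, 0.02, 0, 0, 0.5], [0.04, 0.02, 0, 0, 0.5], [0.04, 0.02, 0, 0, 0.5], [0.04, 0.02, 0, 0, 0.5], [0.04, 0.02, 0, 0, 0.5], [0, 0, 0, 0, 0.5], [0, 0, 0, 0, 0.5]]' |grep -E "force|pos|wid"
python3 - <<'E'
from h import *
togo()
b=bot.read_camera('top'); a=bot.read_camera('side');cv2.imwrite('pics/t5.png',b); cv2.imwrite('pics/s5.png',a)
g=b[215:280,385:445].max(2).astype(int); hs=cv2.cvtColor(b,cv2.COLOR_BGR2HSV)[215:280,385:445]
m=((hs[:,:,1]<60)&(cv2.cvtColor(b,cv2.COLOR_BGR2GRAY)[215:280,385:445]>110)).astype(np.uint8)
k,l,s,c=cv2.connectedComponentsWithStats(m)
for i in range(1,k):
    if s[i,4]>8: print(s[i],c[i]+[385,215],onz('top',*(c[i]+[385,215]),.083))
h=cv2.cvtColor(a,cv2.COLOR_BGR2HSV); m=cv2.inRange(h,(100,80,20),(130,255,140))
k,l,s,c=cv2.connectedComponentsWithStats(m[160:200,375:410])
for i in range(1,k):
    if s[i,4]>8: print('side blue',s[i],c[i]+[375,160])
ex=[proj('side',[.5315-.33*0+dx,-.329+dy,z]) for dx,dy in((.006,.03),(-.006,-.03)) for z in(.044,.083)]; print(np.round(ex,1))
E
```

```text
eef_pos: [0.6633, -0.1776, 0.1944]
contact_force: [-0.4, 0.5, -0.7]
gripper_width: 0.498
grasp_force: 0.0
t 74.3 pos [ 0.6633 -0.1776  0.1944] yaw -11.1 togo [0. 0. 0. 0.] F [-0.4  0.5 -0.7] w 0.498 gf 0.0
[  0   0  15  65 640] [389.715625 251.33125 ] [ 0.4719685  -0.22839491  0.083     ]
[ 53   0   7  36 144] [441.97916667 227.25694444] [ 0.55142649 -0.39568105  0.083     ]
side blue [13  5 14 12 98] [394.13265306 169.93877551]
[[385.8 175.2]
 [387.4 167.4]
 [398.1 169.4]
 [399.9 161.7]]
```

Run:
```python
from h import *
b=cv2.imread('pics/t5.png');a=cv2.imread('pics/s5.png')
hs=cv2.cvtColor(b,cv2.COLOR_BGR2HSV)
x0,y0=400,222
print("top V/S");
for v in range(222,240): print(v,' '.join(f"{hs[v,u,0]:3d}/{hs[v,u,1]:3d}/{hs[v,u,2]:3d}" for u in range(402,432,2)))
h=cv2.cvtColor(a,cv2.COLOR_BGR2HSV)
m=cv2.inRange(h,(100,80,20),(130,255,140))[160:182,380:408]
for r in range(22): print(160+r,''.join('#' if x else '.' for x in m[r]), ''.join('s' if (p[1]<70 and p[2]>100) else '.' for p in h[160+r,380:408]))
```

```text
top V/S
222  20/ 29/ 79  21/ 30/ 85  20/ 27/ 86  18/ 28/ 91  24/ 27/ 96  15/ 21/ 98  18/ 26/ 98  19/ 29/ 96  21/ 25/101  20/ 22/103  19/ 19/105  20/ 22/106  21/ 25/104  20/ 23/ 98  18/ 27/ 96
223  19/ 25/ 81  19/ 24/ 86  23/ 23/ 87  18/ 28/ 91  23/ 24/ 95  17/ 23/ 98  23/ 21/ 97  19/ 28/102  18/ 25/101  21/ 25/102  18/ 25/104  18/ 24/106  18/ 24/106  17/ 23/ 99  19/ 21/ 95
224  13/ 22/ 80  16/ 33/ 86  21/ 21/ 86  15/ 29/ 89  27/ 27/ 94  21/ 26/ 98  21/ 26/ 97  23/ 23/ 98  18/ 25/101  20/ 22/104  16/ 26/106  18/ 24/105  22/ 27/104  17/ 22/103  21/ 27/ 95
225  20/ 29/ 80  21/ 22/ 83  23/ 23/ 88  20/ 24/ 95  19/ 22/ 93  16/ 29/ 98  20/ 23/ 98  20/ 23/ 99  19/ 28/101  26/ 18/101  16/ 26/108  24/ 24/106  20/ 22/105  22/ 27/104  15/ 21/ 96
226  23/ 27/ 76  23/ 25/ 83  18/ 29/ 88  18/ 28/ 90  21/ 19/ 92  21/ 26/ 97  21/ 26/ 98  15/ 26/100  18/ 31/100  18/ 25/102  20/ 22/104  19/ 26/107  20/ 22/104  17/ 23/100  15/ 26/ 99
227  23/ 26/ 80  11/ 24/ 85  23/ 27/ 85  15/ 28/ 91  17/ 24/ 94  13/ 24/ 95  20/ 24/ 97  22/ 28/ 99  20/ 30/101  18/ 25/103  25/ 26/106  17/ 22/106  20/ 21/107  19/ 20/100 
[... 2883 characters left out ...]
..................
171 .........##########......... ............................
172 .........#########.......... ...........................s
173 ........########............ ............................
174 ........#######............. ............................
175 ........#####............... ............................
176 ........##.................. ............................
177 ............................ ............................
178 ............................ ............................
179 ............................ ............................
180 ............................ ............................
181 ............................ ............................
```

```bash
python3 -c "
from h import *
togo(.632,.001,.2,1)"
python3 nudge.py '[[0.03, 0, 0, 0, 0.5], [0.04, 0, 0, 0, 0.5], [0.04, 0, 0, 0, 0.5], [0.04, 0, 0, 0, 0.5], [0.03, 0, 0, -0.1, 0.5], [0, 0, 0, -0.111, 0.5], [0, 0, 0, 0, 0.5], [0, 0, 0, 0, 0.5], [0, 0, 0, 0, 0.5]]' |grep -E "force|pos|wid"
python3 - <<'E'
from h import *
togo(.632,.001,.2,1)
b=bot.read_camera('top'); a=bot.read_camera('side');cv2.imwrite('pics/t6.png',b); cv2.imwrite('pics/s6.png',a)
f=lambda i:cv2.resize(i,(400,400),interpolation=cv2.INTER_CUBIC)
cv2.imwrite('pics/r6.png',cv2.convertScaleAbs(np.hstack([f(a[150:210,370:430]),f(b[215:285,385:445])]),alpha=1.6))
E
```

```text
t 74.4 pos [ 0.6622 -0.181   0.1947] yaw -11.4 togo [ 0.1725 -0.0655 -0.0053 -0.2157] F [-0.1 -0.6  0.1] w 0.497 gf 0.0
eef_pos: [0.6981, -0.0056, 0.1954]
contact_force: [0.6, -0.2, -0.1]
gripper_width: 0.5
grasp_force: 0.0
t 75.3 pos [ 0.6981 -0.0056  0.1954] yaw 0.5 togo [ 0.0072 -0.0661 -0.0046 -0.0086] F [ 0.6 -0.2 -0.1] w 0.5 gf 0.0
```

View pics/r6.png

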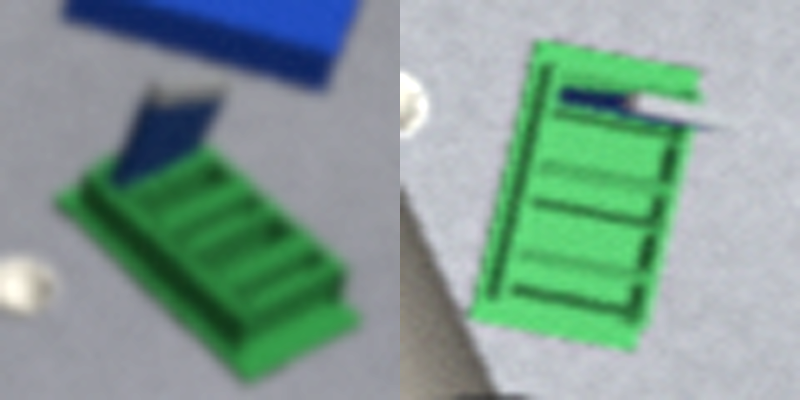

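The last picture shows the blue plate jammed and still leaning to −y in its slot: strip from side (155,88) to (225,92), left strip end at top (633,103). I'll triangulate it, regrip lightly and swing it upright.

Run:
```python
from h import *
T=lambda x,y:(385+(x-400+.5)/6.667-.5,215+(y+.5)/5.714-.5)
S=lambda x,y:(370+(x+.5)/6.667-.5,150+(y+.5)/6.667-.5)
u=np.array([np.cos(np.radians(-11.2)),np.sin(np.radians(-11.2))]); n=np.array([-u[1],u[0]]);c=np.array([.4805,-.319])
for nm,t,s in(("TL",(633,100),(154,88)),("TR",(730,127),(226,92)),("BLmouth",(560,98),(120,186))):
    p,e=tri(T(*t),S(*s)); print(nm,p,e,"rack",(p[:2]-c)@u,(p[:2]-c)@n)
togo(.53,-.340,.2,-11.2)
```

```text
TL [ 0.53388145 -0.32122426  0.09482108] 0.0021877574349397073 rack 0.05279683188692148 0.008186615061269643
TR [ 0.51937865 -0.37532367  0.06872277] 0.0025564714391994145 rack 0.049078203147550785 -0.0476994270664621
BLmouth [ 0.53326709 -0.30243515  0.03265067] 0.005749223089330837 rack 0.04854468470724833 0.02649855325651166
t 75.4 pos [ 0.6982 -0.0047  0.1956] yaw 0.6 togo [-0.3335 -0.1718 -0.0044  0.2063] F [-0.1 -0.1  0.2] w 0.497 gf 0.0
```

```bash
python3 nudge.py '[[-0.015, -0.008, 0, 0, 0.5], [-0.0303, -0.0158, 0, 0, 0.5], [-0.0303, -0.0158, 0, 0, 0.5], [-0.0303, -0.0158, 0, 0, 0.5], [-0.0303, -0.0158, 0, 0, 0.5], [-0.0303, -0.0158, 0, 0, 0.5], [-0.0303, -0.0158, 0, 0, 0.5], [-0.0303, -0.0158, 0, 0, 0.5], [-0.0303, -0.0158, 0, 0, 0.5], [-0.0303, -0.0158, 0, 0, 0.5], [-0.0303, -0.0158, 0, 0, 0.5], [-0.015, -0.008, 0, 0.1, 0.5], [0, 0, 0, 0.106, 0.5], [0, 0, 0, 0, 0.5], [0, 0, 0, 0, 0.5], [0, 0, 0, 0, 0.5]]' |grep -E "force|pos|wid"
python3 -c "
from h import *
togo(.5284,-.3397,.06,-11.2)"
```

```text
eef_pos: [0.529, -0.3381, 0.1957]
contact_force: [0.3, 0.2, -0.9]
gripper_width: 0.502
grasp_force: 0.0
t 77.0 pos [ 0.529  -0.3381  0.1957] yaw -10.8 togo [-0.0017 -0.0003  0.1357  0.0063] F [ 0.3  0.2 -0.9] w 0.502 gf 0.0
```

```bash
python3 nudge.py '[[-0.0017, 0, 0.03, 0.006, 0.5], [0, 0, 0.04, 0, 0.5], [0, 0, 0.04, 0, 0.5], [0, 0, 0.018, 0, 0.5], [0, 0, 0.006, 0, 0.5], [0, 0, 0, 0, 0.5], [0, 0, 0, 0, 0.5], [0, 0, 0, 0, 0.5]]' |grep -E "force|pos|wid"
python3 nudge.py '[[0, 0, 0, 0, 0], [0, 0, 0, 0, 0], [0, 0, 0, 0, 0], [0, 0, 0, 0, 0], [0, 0, 0, 0, 0], [0, 0, 0, 0, 0], [0, 0, 0, 0, 0], [0, 0, 0, 0, 0]]' 30 |grep -E "force|pos|wid"
python3 nudge.py '[[0, 0, -0.012, 0, 0], [0, 0, -0.02, 0, 0], [0, 0, -0.03, 0, 0], [0, 0, -0.03, 0, 0], [0, 0, -0.01, 0, 0], [0, 0, 0, 0, 0], [0, 0, 0, 0, 0]]' |grep -E "force|pos|wid"
python3 -c "
from h import *
togo(.445,-.19,.15,0)"
```

```text
eef_pos: [0.5298, -0.3406, 0.0633]
contact_force: [0.6, 0.2, 0.0]
gripper_width: 0.498
grasp_force: 0.0
eef_pos: [0.5287, -0.3402, 0.0621]
contact_force: [-2.6, 0.1, 5.5]
gripper_width: 0.113
grasp_force: 32.9
eef_pos: [0.528, -0.3399, 0.1626]
contact_force: [-0.7, 0.6, -1.3]
gripper_width: 0.11
grasp_force: 32.0
t 79.3 pos [ 0.528  -0.3399  0.1626] yaw -11.3 togo [ 0.1306 -0.1109  0.0126 -0.1979] F [-0.7  0.6 -1.3] w 0.11 gf 32.0
```

```bash
python3 nudge.py '[[0.011, -0.009, 0, 0, 0], [0.0218, -0.0185, 0, 0, 0], [0.0218, -0.0185, 0, 0, 0], [0.0218, -0.0185, 0, 0, 0], [0.0218, -0.0185, 0, 0, 0], [0.0218, -0.0185, 0, 0, 0], [0.011, -0.009, 0, -0.1, 0], [0, 0, 0, -0.098, 0], [0, 0, 0.03, 0, 0], [0, 0, 0.035, 0, 0], [0, 0, 0.025, 0, 0], [0, 0, 0, 0, 0], [0, 0, 0, 0, 0]]' |grep -E "force|pos|wid"
python3 nudge.py '[[0, 0, 0.005, 0, 0], [0, 0, 0.005, 0, 0], [0, 0, 0, 0, 0]]' |grep -E "force|pos|wid"
```

```text
eef_pos: [0.4454, -0.1894, 0.073]
contact_force: [0.5, 0.1, -0.4]
gripper_width: 0.111
grasp_force: 31.8
eef_pos: [0.4461, -0.1901, 0.0637]
contact_force: [-0.7, -0.8, -0.2]
gripper_width: 0.111
grasp_force: 31.9
```

```bash
python3 nudge.py '[[0, 0, 0.004, 0, 0], [0, 0, 0.004, 0, 0], [0, 0, 0, 0, 0]]' |grep -E "force|pos"
python3 nudge.py '[[0.003, 0, 0.002, 0, 0], [0.003, 0, 0.002, 0, 0], [0, 0, 0, 0, 0]]' |grep -E "force|pos"
python3 nudge.py '[[0.003, 0, 0.002, 0, 0], [0.003, 0, 0.002, 0, 0], [0, 0, 0, 0, 0]]' |grep -E "force|pos"
```

```text
eef_pos: [0.4458, -0.1899, 0.0552]
contact_force: [-0.5, -0.1, -0.3]
grasp_force: 31.9
eef_pos: [0.4464, -0.1843, 0.0525]
contact_force: [-4.2, -0.2, 11.7]
grasp_force: 34.0
eef_pos: [0.4465, -0.1775, 0.0491]
contact_force: [-5.6, 2.2, 19.9]
grasp_force: 36.5
```

```bash
python3 nudge.py '[[0.004, 0, 0.002, 0, 0], [0.004, 0, 0.002, 0, 0], [0, 0, 0, 0, 0]]' |grep -E "force|pos"
python3 nudge.py '[[0.003, 0, 0.002, 0, 0], [0.003, 0, 0.002, 0, 0], [0, 0, 0, 0, 0]]' |grep -E "force|pos"
python3 - <<'E'
from h import *
b=bot.read_camera('top'); a=bot.read_camera('side');cv2.imwrite('pics/t7.png',b); cv2.imwrite('pics/s7.png',a)
p=bot.get_obs()['eef_pos']; print(p)
U,V=np.round(proj('side',[p[0],p[1],.04])).astype(int); print(U,V)
h=cv2.cvtColor(a,cv2.COLOR_BGR2HSV); m=cv2.inRange(h,(100,80,20),(130,255,140))[V-18:V+18,U-24:U+24]
for r in range(0,36): print(V-18+r,''.join('#' if x else '.' for x in m[r]))
for dy in(-.04,-.03,-.02,.02,.03): print(dy,[np.round(proj('side',[p[0]-.005,p[1]+dy,z])-[U-24,0],1) for z in(0,.075)])
E
```

```text
eef_pos: [0.4463, -0.1693, 0.0446]
contact_force: [-4.2, 2.8, 14.4]
grasp_force: 37.2
eef_pos: [0.4466, -0.1659, 0.0424]
contact_force: [-9.3, -3.3, 36.8]
grasp_force: 41.4
[ 0.44660938 -0.16586557  0.0423836 ]
382 207
189 ................................................
190 ................................................
191 ................................................
192 ................................................
193 ................................................
194 ................................................
195 ................................................
196 ................................................
197 ................................................
198 ................................................
199 ................................................
200 ................................................
201 ................................................
202 ................................................
203 ................................................
204 ................................................
205 .............................
[... 589 characters left out ...]
.............
217 ...................##...........................
218 ................................................
219 ................................................
220 ................................................
221 ................................................
222 ................................................
223 ................................................
224 ................................................
-0.04 [array([ 30.5, 209.3]), array([ 33.8, 194.9])]
-0.03 [array([ 28.7, 210.7]), array([ 32. , 196.3])]
-0.02 [array([ 27. , 212.1]), array([ 30.2, 197.7])]
0.02 [array([ 19.9, 217.9]), array([ 22.8, 203.6])]
0.03 [array([ 18.1, 219.4]), array([ 20.9, 205.1])]
```

Run:
```python
from h import *
b=cv2.imread('pics/t7.png'); a=cv2.imread('pics/s7.png'); p=np.array([ 0.4466,-0.1659])
g=cv2.cvtColor(b,cv2.COLOR_BGR2GRAY).astype(np.float32); hs=cv2.cvtColor(b,cv2.COLOR_BGR2HSV).astype(np.float32)
def samp(i,n,x,y,z): 
    u,v=proj(n,[x,y,z]); return float(cv2.getRectSubPix(i,(1,1),(float(u),float(v)))[0,0])
ds=np.arange(.045,-.046,-.003)
print("dy  strip-gray(z.075)  sat(z.004) ")
h2=cv2.cvtColor(a,cv2.COLOR_BGR2HSV).astype(np.float32)
for d in ds: print(round(d*1000),[round(samp(g,'top',p[0]+dx,p[1]+d,.075)) for dx in(-.006,0,.006)],"side sat",[round(samp(np.ascontiguousarray(h2[:,:,1]),'side',p[0]-.005,p[1]+d,z)) for z in(.006,.02,.04)])
```

```text
dy  strip-gray(z.075)  sat(z.004) 
45 [127, 125, 123] side sat [15, 15, 21]
42 [126, 125, 123] side sat [15, 19, 26]
39 [124, 125, 124] side sat [15, 26, 33]
36 [125, 122, 117] side sat [17, 38, 49]
33 [127, 106, 92] side sat [22, 64, 63]
30 [125, 80, 55] side sat [32, 99, 103]
27 [105, 54, 32] side sat [51, 128, 146]
24 [65, 32, 26] side sat [76, 164, 169]
21 [27, 18, 20] side sat [102, 169, 188]
18 [18, 18, 16] side sat [112, 174, 190]
15 [15, 19, 21] side sat [115, 183, 188]
12 [22, 29, 34] side sat [116, 187, 177]
9 [42, 48, 50] side sat [120, 188, 152]
6 [62, 59, 59] side sat [127, 187, 119]
3 [68, 62, 65] side sat [137, 183, 80]
0 [67, 67, 66] side sat [140, 182, 45]
-3 [67, 69, 67] side sat [140, 176, 31]
-6 [69, 69, 68] side sat [140, 157, 22]
-9 [68, 68, 68] side sat [132, 147, 20]
-12 [67, 67, 68] side sat [129, 133, 23]
-15 [67, 69, 67] side sat [123, 135, 31]
-18 [69, 71, 63] side sat [123, 139, 40]
-21 [72, 77, 67] side sat [121, 151, 48]
-24 [83, 88, 79] side sat [122, 131, 47]
-27 [98, 91, 80] side sat [120, 120, 57]
-30 [103, 92, 82] side sat [110, 98, 53]
-33 [97, 90, 83] side sat [94, 76, 41]
-36 [101, 92, 85] side sat [69, 59, 35]
-39 [100, 93, 83] side sat [52, 44, 42]
-42 [102, 93, 84] side sat [35, 29, 31]
-45 [103, 93, 85] side sat [29, 21, 24]
```

```bash
python3 nudge.py '[[0, 0, -0.001, 0, 0], [0, 0, 0, 0, 0.15], [0, 0, 0, 0, 0.22], [0, 0, 0, 0, 0.22], [-0.003, 0, -0.002, 0, 0.22], [-0.0025, 0, -0.001, 0, 0.22], [0, 0, 0, 0, 0.22], [0, 0, 0, 0, 0.22], [0, 0, 0, 0, 0.22]]' |grep -E "force|pos|wid"
python3 nudge.py '[[0, 0, 0, 0, 0], [0, 0, 0, 0, 0], [0, 0, 0, 0, 0], [0, 0, 0, 0, 0], [0, 0, 0, 0, 0], [0, 0, 0, 0, 0], [0, 0, 0, 0, 0]]' 80|grep -E "force|pos|wid"
python3 - <<'E'
from h import *
a=bot.read_camera('side'); p=bot.get_obs()['eef_pos']; togo(yaw=0)
s=np.ascontiguousarray(cv2.cvtColor(a,cv2.COLOR_BGR2HSV)[:,:,1]).astype(np.float32)
def f(d,z):
    u,v=proj('side',[p[0]-.005,p[1]+d,z]); return round(float(cv2.getRectSubPix(s,(1,1),(float(u),float(v)))[0,0]))
for d in range(39,-48,-6): print(d,[f(d/1000,z) for z in(.006,.02,.04,.055)])
E
```

```text
eef_pos: [0.4461, -0.1694, 0.0435]
contact_force: [-0.6, -0.3, 0.3]
gripper_width: 0.22
grasp_force: 0.0
eef_pos: [0.4463, -0.1694, 0.0437]
contact_force: [0.8, 0.8, 2.6]
gripper_width: 0.1
grasp_force: 78.4
t 84.2 pos [ 0.4463 -0.1694  0.0437] yaw 0.0 togo [0.     0.     0.     0.0003] F [0.3 0.5 3.2] w 0.102 gf 78.5
39 [18, 43, 53, 55]
33 [38, 120, 117, 116]
27 [81, 182, 181, 166]
21 [109, 182, 190, 147]
15 [109, 189, 187, 112]
9 [108, 182, 156, 63]
3 [117, 182, 90, 23]
-3 [127, 175, 37, 13]
-9 [127, 157, 22, 12]
-15 [110, 141, 41, 43]
-21 [106, 129, 42, 52]
-27 [87, 91, 33, 61]
-33 [53, 44, 38, 44]
-39 [30, 22, 14, 31]
-45 [19, 17, 18, 22]
```

```bash
python3 nudge.py '[[0, 0, -0.012, 0, 0], [0, 0, -0.025, 0, 0], [0, 0, -0.035, 0, 0], [0, 0, -0.025, 0, 0], [-0.01, 0.005, 0, 0, 0], [-0.025, 0.0134, 0, 0, 0], [-0.025, 0.0134, 0, 0, 0], [-0.025, 0.0134, 0, 0, 0], [-0.025, 0.0134, 0, 0, 0], [-0.025, 0.0134, 0, 0, 0], [-0.0246, 0.0134, 0, 0.1, 0], [0, 0, 0, 0.0955, 0], [0, 0, 0, 0, 0], [0, 0, 0, 0, 0], [0, 0, 0, 0, 0]]' |grep -E "force|pos|wid"
python3 -c "
from h import *
togo(.5315,-.329,.092,-11.2)"
```

```text
eef_pos: [0.5311, -0.3283, 0.1402]
contact_force: [-0.7, -0.7, -1.3]
gripper_width: 0.108
grasp_force: 78.1
t 85.7 pos [ 0.5311 -0.3283  0.1402] yaw -11.0 togo [-0.0006  0.0005  0.0482  0.0029] F [-0.7 -0.7 -1.3] w 0.108 gf 78.1
```

```bash
python3 nudge.py '[[-0.0005, 0, 0.02, 0.003, 0], [0, 0, 0.02, 0, 0], [0, 0, 0.008, 0, 0], [0, 0, 0, 0, 0], [0, 0, 0, 0, 0], [0, 0, 0, 0, 0]]' |grep -E "force|pos"
python3 -c "
from h import *
togo(.5315,-.329,.092,-11.2)"
python3 nudge.py '[[0, 0, 0.004, 0, 0], [0, 0, 0.004, 0, 0], [0, 0, 0, 0, 0]]' |grep -E "force|pos"
```

```text
eef_pos: [0.5322, -0.3297, 0.0937]
contact_force: [-0.1, 0.0, -0.6]
grasp_force: 78.1
t 86.2 pos [ 0.5322 -0.3297  0.0937] yaw -11.3 togo [ 0.0006 -0.0008  0.0017 -0.0025] F [-0.1  0.  -0.6] w 0.104 gf 78.1
eef_pos: [0.531, -0.3294, 0.084]
contact_force: [-1.2, 0.3, -0.5]
grasp_force: 78.1
```

Plate bottom is at about 40 mm, inside the mouth, with no contact. I'll continue in small steps.

```bash
python3 nudge.py '[[0, 0, 0.003, 0, 0], [0, 0, 0.003, 0, 0], [0, 0, 0, 0, 0]]' |grep -E "contact|pos"
python3 nudge.py '[[0, 0, 0.003, 0, 0], [0, 0, 0, 0, 0]]' |grep -E "contact|pos"
```

```text
eef_pos: [0.5313, -0.3296, 0.0795]
contact_force: [-2.5, 0.8, 8.4]
eef_pos: [0.5307, -0.3295, 0.0755]
contact_force: [-1.0, 0.7, 0.6]
```

```bash
python3 nudge.py '[[0, 0, 0.004, 0, 0], [0, 0, 0.003, 0, 0], [0, 0, 0, 0, 0]]' |grep -E "contact|pos"
python3 nudge.py '[[0, 0, 0.004, 0, 0], [0, 0, 0.003, 0, 0], [0, 0, 0, 0, 0]]' |grep -E "contact|pos"
```

```text
eef_pos: [0.5308, -0.3293, 0.0675]
contact_force: [-1.5, 0.3, -2.1]
eef_pos: [0.5308, -0.3294, 0.0608]
contact_force: [-2.7, 1.0, -1.7]
```

```bash
python3 nudge.py '[[0, 0, 0.004, 0, 0], [0, 0, 0.0035, 0, 0], [0, 0, 0, 0, 0]]' |grep -E "contact|pos"
python3 nudge.py '[[0, 0, 0, 0, 0.15], [0, 0, 0, 0, 0.3], [0, 0, 0, 0, 0.4], [0, 0, 0, 0, 0.4], [0, 0, 0, 0, 0.4], [0, 0, -0.02, 0, 0.4], [0, 0, -0.04, 0, 0.4], [0, 0, -0.05, 0, 0.4], [0, 0, -0.035, 0, 0.4], [0.02, 0.01, 0, 0, 0.5], [0.04, 0.011, 0, 0, 0.5], [0.04, 0.011, 0, 0, 0.5], [0.04, 0.011, 0, 0, 0.5], [0.04, 0.011, 0, 0, 0.5], [0.04, 0.011, 0, 0, 0.5], [0.04, 0.0, 0, -0.11, 0.5], [0.04, 0, 0, -0.1, 0.5], [0, 0, 0, 0, 0.5], [0, 0, 0, 0, 0.5], [0, 0, 0, 0, 0.5]]' |grep -E "contact|pos"
python3 - <<'E'
from h import *
togo(.632,.001,.2,1)
b=bot.read_camera('top'); a=bot.read_camera('side');cv2.imwrite('pics/t8.png',b); cv2.imwrite('pics/s8.png',a)
m=cv2.inRange(cv2.cvtColor(a,cv2.COLOR_BGR2HSV),(100,80,20),(130,255,140))
for r in range(160,182): print(r,''.join('#' if x else '.' for x in m[r,380:408]))
E
```

```text
eef_pos: [0.5308, -0.3295, 0.0534]
contact_force: [-3.5, -0.1, -2.2]
eef_pos: [0.6498, -0.0493, 0.1989]
contact_force: [-0.1, 0.1, -0.2]
t 90.0 pos [ 0.6498 -0.0493  0.1989] yaw 0.5 togo [ 0.0505 -0.0174 -0.0011 -0.0081] F [-0.1  0.1 -0.2] w 0.495 gf 0.0
160 ..........................##
161 ............................
162 ............................
163 ............................
164 ............................
165 ............................
166 ............................
167 ..................###.......
168 ................#####.......
169 ..............######........
170 ............########........
171 ........###########.........
172 ........##########..........
173 ........########............
174 ........######..............
175 ........#####...............
176 ........##..................
177 ............................
178 ............................
179 ............................
180 ............................
181 ............................
```

Run:
```python
from h import *
a=cv2.imread('pics/side1.png'); a2=cv2.imread('pics/s8.png')
def prof(a,y0,x):
    s=np.ascontiguousarray(cv2.cvtColor(a,cv2.COLOR_BGR2HSV)[:,:,1]).astype(np.float32)
    for d in range(42,-43,-6):
        r=[]
        for z in(.09,.1,.108):
            u,v=proj('side',[x,y0+d/1000,z]); r.append(round(float(cv2.getRectSubPix(s,(1,1),(float(u),float(v)))[0,0])))
        print(d,r,end=' ')
    print()
for nm,y0,x in(("blue",.075,.6257),("yellow",.001,.627),("red",-.073,.628)):
    print(nm,"before:"); prof(a,y0,x); print(" now:"); prof(a2,y0,x)
```

```text
blue before:
42 [36, 21, 25] 36 [58, 68, 75] 30 [159, 162, 87] 24 [189, 164, 80] 18 [185, 168, 77] 12 [188, 160, 73] 6 [186, 167, 75] 0 [188, 160, 67] -6 [188, 158, 77] -12 [185, 159, 69] -18 [174, 147, 69] -24 [86, 71, 31] -30 [12, 16, 22] -36 [73, 82, 111] -42 [166, 176, 162] 
 now:
42 [26, 12, 10] 36 [9, 9, 12] 30 [7, 6, 12] 24 [9, 8, 10] 18 [9, 11, 10] 12 [9, 9, 11] 6 [9, 9, 12] 0 [8, 9, 9] -6 [9, 9, 10] -12 [8, 9, 10] -18 [15, 22, 23] -24 [32, 22, 10] -30 [13, 8, 12] -36 [42, 48, 72] -42 [131, 145, 144] 
yellow before:
42 [8, 14, 28] 36 [90, 107, 121] 30 [174, 180, 151] 24 [188, 183, 129] 18 [190, 181, 128] 12 [190, 183, 120] 6 [189, 181, 121] 0 [189, 181, 122] -6 [189, 180, 125] -12 [188, 179, 132] -18 [184, 177, 133] -24 [157, 165, 125] -30 [134, 169, 123] -36 [171, 186, 157] -42 [211, 203, 172] 
 now:
42 [7, 8, 15] 36 [54, 65, 90] 30 [146, 159, 134] 24 [189, 175, 94] 18 [187, 169, 84] 12 [189, 169, 84] 6 [187, 166, 82] 0 [188, 169, 94] -6 [187, 170, 96] -12 [188, 171, 96] -18 [187, 171, 103] -24 [174, 166, 87] -30 [154, 130, 66] -36 [145, 127, 98] -42 [189, 186, 140] 
red before:
42 [144, 166, 115] 36 [191, 186, 160] 30 [216, 201, 151] 24 [210, 205, 124] 18 [211, 199, 126] 12 [210, 199, 129] 6 [211, 198, 127] 0 [213, 200, 135] -6 [211, 203, 136] -12 [206, 201, 131] -18 [171, 173, 124] -24 [96, 118, 88] -30 [30, 44, 45] -36 [16, 27, 32] -42 [15, 18, 15] 
 now:
42 [148, 114, 56] 36 [146, 129, 106] 30 [203, 193, 121] 24 [213, 190, 85] 18 [211, 175, 71] 12 [208, 169, 75] 6 [212, 176, 71] 0 [208, 174, 79] -6 [207, 177, 83] -12 [211, 177, 82] -18 [194, 168, 83] -24 [148, 145, 69] -30 [75, 69, 30] -36 [21, 24, 28] -42 [13, 17, 17]
```

```bash
python3 nudge.py '[[0.02, -0.008, 0, 0, 0.5], [0.025, -0.009, 0, -0.008, 0.5], [0.0085, 0, 0, 0, 0.5], [0, 0, 0, 0, 0.5], [0, 0, 0, 0, 0.5], [0, 0, 0, 0, 0.5]]' |grep -E "contact|pos"
python3 -c "
from h import *
togo(.632,.004,.0945,1)"
```

```text
eef_pos: [0.6327, 0.0036, 0.1989]
contact_force: [-0.2, 0.0, 0.4]
t 90.7 pos [0.6327 0.0036 0.1989] yaw 1.0 togo [ 0.0004 -0.0007  0.1044 -0.0004] F [-0.2  0.   0.4] w 0.498 gf 0.0
```

```bash
python3 nudge.py '[[0.0004, -0.0005, 0.03, 0, 0.5], [0, 0, 0.035, 0, 0.5], [0, 0, 0.025, 0, 0.5], [0, 0, 0.0124, 0, 0.5], [0, 0, 0.002, 0, 0.5], [0, 0, 0, 0, 0.5], [0, 0, 0, 0, 0.5], [0, 0, 0, 0, 0.5]]' |grep -E "contact|pos"
python3 nudge.py '[[0, 0, 0, 0, 0], [0, 0, 0, 0, 0], [0, 0, 0, 0, 0], [0, 0, 0, 0, 0], [0, 0, 0, 0, 0], [0, 0, 0, 0, 0], [0, 0, 0, 0, 0], [0, 0, 0, 0, 0]]' 80 |grep -E "force|pos|wid"
python3 nudge.py '[[0, 0, -0.012, 0, 0], [0, 0, -0.02, 0, 0], [0, 0, -0.03, 0, 0], [0, 0, -0.03, 0, 0], [0, 0, -0.015, 0, 0], [0, 0, 0, 0, 0], [0, 0, 0, 0, 0]]' |grep -E "contact|pos|wid"
python3 -c "
from h import *
togo(.4797,-.319,.2,-11.2)"
```

```text
eef_pos: [0.6327, 0.0062, 0.0962]
contact_force: [-0.6, 1.1, 0.3]
eef_pos: [0.6318, 0.0061, 0.0948]
contact_force: [0.5, 0.4, 2.4]
gripper_width: 0.101
grasp_force: 80.1
eef_pos: [0.6311, 0.0058, 0.2008]
contact_force: [-0.3, 0.2, -1.3]
gripper_width: 0.095
t 93.0 pos [0.6311 0.0058 0.2008] yaw 1.1 togo [-0.3218 -0.1577  0.0008  0.2151] F [-0.3  0.2 -1.3] w 0.095 gf 79.7
```

```bash
python3 nudge.py '[[-0.0145, -0.007, 0, 0, 0], [-0.0293, -0.0143, 0, 0, 0], [-0.0293, -0.0143, 0, 0, 0], [-0.0293, -0.0143, 0, 0, 0], [-0.0293, -0.0143, 0, 0, 0], [-0.0293, -0.0143, 0, 0, 0], [-0.0293, -0.0143, 0, 0, 0], [-0.0293, -0.0143, 0, 0, 0], [-0.0293, -0.0143, 0, 0, 0], [-0.0293, -0.0143, 0, 0, 0], [-0.0293, -0.0143, 0, 0, 0], [-0.0143, -0.0077, 0, 0.1, 0], [0, 0, 0, 0.115, 0], [0, 0, 0.025, 0, 0], [0, 0, 0.035, 0, 0], [0, 0, 0.025, 0, 0], [0, 0, 0.007, 0, 0], [0, 0, 0, 0, 0], [0, 0, 0, 0, 0], [0, 0, 0, 0, 0]]' |grep -E "contact|pos"
python3 - <<'E'
from h import *
togo(.4797,-.319,.1,-11.2)
a=bot.read_camera('side'); p=bot.get_obs()['eef_pos']; t=np.radians(-11.2); u=np.array([np.cos(t),np.sin(t)]); n=np.array([-u[1],u[0]])
s=np.ascontiguousarray(cv2.cvtColor(a,cv2.COLOR_BGR2HSV)[:,:,0]).astype(np.float32)
for d in range(42,-46,-6):
    r=[]
    for dz in(-.042,-.035,-.028):
        w=p[:2]-.005*u+d/1000*n; q=proj('side',[*w,p[2]+dz]); r.append(round(float(cv2.getRectSubPix(s,(1,1),(float(q[0]),float(q[1])))[0,0])))
    print(d,r,end=' ')
E
```

```text
eef_pos: [0.4812, -0.3193, 0.1111]
contact_force: [-0.2, -0.1, -0.7]
t 95.0 pos [ 0.4812 -0.3193  0.1111] yaw -11.2 togo [ 0.     -0.0015  0.0111 -0.    ] F [-0.2 -0.1 -0.7] w 0.102 gf 79.7
42 [66, 64, 62] 36 [60, 50, 48] 30 [37, 29, 30] 24 [25, 22, 22] 18 [23, 21, 20] 12 [23, 21, 21] 6 [23, 20, 21] 0 [22, 21, 20] -6 [23, 21, 21] -12 [22, 21, 21] -18 [20, 21, 21] -24 [20, 21, 21] -30 [20, 20, 20] -36 [20, 19, 19] -42 [17, 14, 67]
```

```bash
python3 nudge.py '[[0.0005, -0.0008, 0.008, 0, 0], [0, 0, 0.01, 0, 0], [0, 0, 0, 0, 0], [0, 0, 0, 0, 0]]' |grep -E "contact|pos"
python3 nudge.py '[[0, 0, 0.003, 0, 0], [0, 0, 0.002, 0, 0], [0, 0, 0, 0, 0]]' |grep -E "contact|pos"
python3 nudge.py '[[0, 0, 0.003, 0, 0], [0, 0, 0, 0, 0]]' |grep -E "contact|pos"
```

```text
eef_pos: [0.4794, -0.3179, 0.0911]
contact_force: [-0.3, -0.8, -0.3]
eef_pos: [0.4796, -0.318, 0.0865]
contact_force: [-0.1, 1.0, -1.7]
eef_pos: [0.4795, -0.318, 0.0834]
contact_force: [0.0, 0.3, -0.6]
```

```bash
python3 nudge.py '[[0, 0, 0.003, 0, 0], [0, 0, 0.002, 0, 0], [0, 0, 0, 0, 0]]' |grep -E "contact|pos"
python3 nudge.py '[[0, 0, 0.003, 0, 0], [0, 0, 0.002, 0, 0], [0, 0, 0, 0, 0]]' |grep -E "contact|pos"
```

```text
eef_pos: [0.4795, -0.318, 0.0783]
contact_force: [0.3, -0.6, -1.9]
eef_pos: [0.4795, -0.318, 0.0733]
contact_force: [-0.7, 0.2, -0.0]
```

Perfect fit. Go on down, release, and return for red.

```bash
python3 nudge.py '[[0, 0, 0.005, 0, 0], [0, 0, 0.005, 0, 0], [0, 0, 0.004, 0, 0], [0, 0, 0.001, 0, 0], [0, 0, 0, 0, 0]]' |grep -E "contact|pos"
python3 nudge.py '[[0, 0, 0, 0, 0.15], [0, 0, 0, 0, 0.3], [0, 0, 0, 0, 0.4], [0, 0, 0, 0, 0.4], [0, 0, -0.02, 0, 0.4], [0, 0, -0.04, 0, 0.4], [0, 0, -0.05, 0, 0.4], [0, 0, -0.03, 0, 0.4], [0.02, 0.02, 0, 0, 0.5], [0.035, 0.03, 0, 0, 0.5], [0.035, 0.03, 0, 0, 0.5], [0.035, 0.03, 0, 0, 0.5], [0.035, 0.03, 0, 0, 0.5], [0.03, 0.02, 0, -0.1, 0.5], [0.015, 0, 0, -0.11, 0.5], [0, 0, 0, 0, 0.5], [0, 0, 0, 0, 0.5], [0, 0, 0, 0, 0.5]]' |grep -E "contact|pos"
python3 - <<'E'
from h import *
togo(.6333,-.071,.0945,1)
E
```

```text
eef_pos: [0.4796, -0.318, 0.0584]
contact_force: [1.1, 0.1, -2.0]
eef_pos: [0.6742, -0.1503, 0.1987]
contact_force: [0.3, 0.3, 1.0]
t 98.8 pos [ 0.6742 -0.1503  0.1987] yaw 0.6 togo [ 0.0797 -0.0401  0.1042 -0.0075] F [0.3 0.3 1. ] w 0.497 gf 0.0
```

```bash
python3 nudge.py '[[0.02, -0.01, 0, -0.0075, 0.5], [0.03, -0.015, 0, 0, 0.5], [0.0295, -0.0153, 0, 0, 0.5], [0, 0, 0, 0, 0.5], [0, 0, 0, 0, 0.5], [0, 0, 0, 0, 0.5]]' |grep -E "contact|pos"
python3 nudge.py '[[0, 0, 0.03, 0, 0.5], [0, 0, 0.035, 0, 0.5], [0, 0, 0.025, 0, 0.5], [0, 0, 0.0122, 0, 0.5], [0, 0, 0.002, 0, 0.5], [0, 0, 0, 0, 0.5], [0, 0, 0, 0, 0.5], [0, 0, 0, 0, 0.5]]' |grep -E "contact|pos"
python3 nudge.py '[[0, 0, 0, 0, 0], [0, 0, 0, 0, 0], [0, 0, 0, 0, 0], [0, 0, 0, 0, 0], [0, 0, 0, 0, 0], [0, 0, 0, 0, 0], [0, 0, 0, 0, 0], [0, 0, 0, 0, 0]]' 80 |grep -E "force|pos|wid"
python3 nudge.py '[[0, 0, -0.012, 0, 0], [0, 0, -0.02, 0, 0], [0, 0, -0.03, 0, 0], [0, 0, -0.03, 0, 0], [0, 0, -0.015, 0, 0], [0, 0, 0, 0, 0], [0, 0, 0, 0, 0]]' |grep -E "contact|pos|wid"
python3 -c "
from h import *
togo(.429,-.308,.2,-11.2)"
```

```text
eef_pos: [0.6333, -0.0717, 0.1988]
contact_force: [0.8, -0.1, 0.5]
eef_pos: [0.6341, -0.0693, 0.096]
contact_force: [0.6, -0.5, -0.5]
eef_pos: [0.6333, -0.0692, 0.0947]
contact_force: [0.5, -0.7, 3.1]
gripper_width: 0.096
grasp_force: 79.6
eef_pos: [0.6323, -0.0693, 0.2005]
contact_force: [0.1, -0.9, -1.8]
gripper_width: 0.099
t 101.7 pos [ 0.6323 -0.0693  0.2005] yaw 1.3 togo [-0.2341 -0.2086  0.0005  0.2176] F [ 0.1 -0.9 -1.8] w 0.099 gf 79.1
```

```bash
python3 nudge.py '[[-0.0105, -0.0095, 0, 0, 0], [-0.0211, -0.019, 0, 0, 0], [-0.0211, -0.019, 0, 0, 0], [-0.0211, -0.019, 0, 0, 0], [-0.0211, -0.019, 0, 0, 0], [-0.0211, -0.019, 0, 0, 0], [-0.0211, -0.019, 0, 0, 0], [-0.0211, -0.019, 0, 0, 0], [-0.0211, -0.019, 0, 0, 0], [-0.0211, -0.019, 0, 0, 0], [-0.0211, -0.019, 0, 0, 0], [-0.0111, -0.0093, 0, 0.1, 0], [0, 0, 0, 0.1176, 0], [0, 0, 0.025, 0, 0], [0, 0, 0.035, 0, 0], [0, 0, 0.025, 0, 0], [0, 0, 0.007, 0, 0], [0, 0, 0, 0, 0], [0, 0, 0, 0, 0], [0, 0, 0, 0, 0]]' |grep -E "contact|pos"
python3 - <<'E'
from h import *
togo(.4288,-.3065,.093,-11.2)
E
```

```text
eef_pos: [0.4302, -0.3069, 0.1108]
contact_force: [0.1, 0.6, -1.4]
t 103.7 pos [ 0.4302 -0.3069  0.1108] yaw -11.2 togo [ 0.0001 -0.0015  0.0178 -0.0001] F [ 0.1  0.6 -1.4] w 0.098 gf 79.1
```

```bash
python3 nudge.py '[[0, -0.0007, 0.008, 0, 0], [0, 0, 0.01, 0, 0], [0, 0, 0, 0, 0], [0, 0, 0, 0, 0]]' |grep -E "contact|pos"
python3 nudge.py '[[0, 0, 0.003, 0, 0], [0, 0, 0.002, 0, 0], [0, 0, 0, 0, 0]]' |grep -E "contact|pos"
python3 nudge.py '[[0, 0, 0.003, 0, 0], [0, 0, 0, 0, 0]]' |grep -E "contact|pos"
```

```text
eef_pos: [0.4285, -0.306, 0.091]
contact_force: [-0.3, -0.1, -2.2]
eef_pos: [0.4287, -0.3061, 0.0863]
contact_force: [-0.1, 0.1, -0.8]
eef_pos: [0.4286, -0.3061, 0.0832]
contact_force: [0.1, 0.5, -1.1]
```

```bash
python3 nudge.py '[[0, 0, 0.003, 0, 0], [0, 0, 0.002, 0, 0], [0, 0, 0, 0, 0]]' |grep -E "contact|pos"
python3 nudge.py '[[0, 0, 0.003, 0, 0], [0, 0, 0.002, 0, 0], [0, 0, 0, 0, 0]]' |grep -E "contact|pos"
```

```text
eef_pos: [0.4286, -0.3061, 0.0781]
contact_force: [-0.7, 0.5, -0.9]
eef_pos: [0.4286, -0.3061, 0.0732]
contact_force: [-0.1, 0.5, -1.2]
```

```bash
python3 nudge.py '[[0, 0, 0.005, 0, 0], [0, 0, 0.005, 0, 0], [0, 0, 0.004, 0, 0], [0, 0, 0.001, 0, 0], [0, 0, 0, 0, 0]]' |grep -E "contact|pos"
python3 nudge.py '[[0, 0, 0, 0, 0.15], [0, 0, 0, 0, 0.3], [0, 0, 0, 0, 0.4], [0, 0, 0, 0, 0.4], [0, 0, -0.02, 0, 0.4], [0, 0, -0.04, 0, 0.4], [0, 0, -0.05, 0, 0.4], [0, 0, -0.03, 0, 0.4], [0.02, 0.02, 0, 0, 0.2], [0.035, 0.03, 0, 0, 0], [0.035, 0.03, 0, 0, 0], [0.035, 0.03, 0, 0, 0], [0.035, 0.03, 0, 0, 0], [0.04, 0.03, 0, 0, 0], [0.04, 0.02, 0, 0, 0], [0.04, 0.01, 0, 0, 0], [0.03, 0, 0, 0, 0], [0, 0, 0, 0, 0], [0, 0, 0, 0, 0]]' |grep -E "contact|pos"
python3 - <<'E'
from h import *
togo(.6727,.260,.12,-11)
b=bot.read_camera('top'); a=bot.read_camera('side');cv2.imwrite('pics/t9.png',b); cv2.imwrite('pics/s9.png',a)
h=cv2.cvtColor(a,cv2.COLOR_BGR2HSV); hb=cv2.cvtColor(b,cv2.COLOR_BGR2HSV)
for r in range(162,205): print(r,''.join('B' if 100<p[0]<130 and p[1]>90 and p[2]<140 else 'Y' if 14<p[0]<32 and p[1]>90 else 'R' if (p[0]<9 or p[0]>172) and p[1]>110 else 'g' if 45<p[0]<85 and p[1]>70 else '.' for p in h[r,376:428]))
def cen(i,lo,hi,b):
    h=i[b[1]:b[3],b[0]:b[2]]; m=cv2.inRange(h,lo,hi); M=cv2.moments(m,True); return M['m00'],np.array([M['m10']/(M['m00']+1e-9)+b[0],M['m01']/(M['m00']+1e-9)+b[1]])
for r,z in((((0,150,60),(8,255,255)),.009),(((8,90,60),(22,255,255)),.055)):
    q=cen(hb,*r,(262,232,330,280)); print("file",q,onz('top',*q[1],z))
E
```

```text
eef_pos: [0.4286, -0.3061, 0.0582]
contact_force: [-0.9, 0.2, -1.6]
eef_pos: [0.6851, -0.04, 0.1983]
contact_force: [-0.3, -0.9, 0.7]
t 107.6 pos [ 0.6851 -0.04    0.1983] yaw -11.1 togo [ 0.292  -0.0698  0.0783 -0.0014] F [-0.3 -0.9  0.7] w 0.002 gf 0.0
162 ......................................BBBBB.........
163 ....................................................
164 ....................................................
165 ....................................................
166 ....................................................
167 ......................BBB...........................
168 ....................BBBB............................
169 ..................BBBBBB............................
170 ...............BBBBBBBBB............................
171 .............BBBBBBBBBB.............................
172 ............BBBBBBBBBB.gg...........................
173 ..........g.BBBBBBBB..ggg...........................
174 .........gggBBBBBB..ggg.........YY..................
175 .......gggg.BBBB..gggg........YYYY..................
176 .......gggg.BB..gggggg......YYYYYY.........
[... 1073 characters left out ...]
ggggggggggggg......
196 ...................gggggggggggggggggggggggggggg.....
197 ....................gggggggggggggggggggggggggggg....
198 .....................ggggggggggggggggggggggggggg....
199 .......................gggggggggggggggggggggggg.....
200 ........................ggggggggggggggggggggg.......
201 .........................gggggggggggggggggg.........
202 ..........................ggggggggggggggg...........
203 ...........................gggggggggggg.............
204 ............................ggggggggg...............
file (57.0, array([277.59649123, 253.42105263])) [0.45523847 0.13546124 0.009     ]
file (88.0, array([305.17045454, 257.47727273])) [0.44620492 0.0413339  0.055     ]
```

All three plates sit level in the green rack and the file is on its mat. On to the tally.

```bash
python3 nudge.py '[[0.015, -0.004, 0, 0, 0], [0.0292, -0.007, 0, 0, 0], [0.0292, -0.007, 0, 0, 0], [0.0292, -0.007, 0, 0, 0], [0.0292, -0.007, 0, 0, 0], [0.0292, -0.007, 0, 0, 0], [0.0292, -0.007, 0, 0, 0], [0.0292, -0.007, 0, 0, 0], [0.0292, -0.007, 0, 0, 0], [0.0292, -0.007, 0, 0, 0], [0.0142, -0.003, 0, 0, 0], [0, 0, 0.03, 0, 0], [0, 0, 0.04, 0, 0], [0, 0, 0.02, 0, 0], [0, 0, 0, 0, 0], [0, 0, 0, 0, 0], [0, 0, 0, 0, 0]]' |grep -E "contact|pos"
python3 - <<'E'
from h import *
togo(.6727,.2597,.060,-11)
b=bot.read_camera('top'); hb=cv2.cvtColor(b,cv2.COLOR_BGR2HSV)
for lo,hi,z in(((0,150,60),(8,255,255),.009),((8,90,60),(22,255,255),.055)):
    M=cv2.moments(cv2.inRange(hb[232:280,262:330],lo,hi),True); print(onz('top',M['m10']/M['m00']+262,M['m01']/M['m00']+232,z))
E
```

```text
eef_pos: [0.6745, 0.2594, 0.1107]
contact_force: [-0.7, 0.1, 0.3]
t 109.4 pos [0.6745 0.2594 0.1107] yaw -11.2 togo [-0.0001 -0.0018  0.0507 -0.0041] F [-0.7  0.1  0.3] w -0.005 gf 0.0Traceback (most recent call last):
  File "<stdin>", line 5, in <module>
ZeroDivisionError: float division by zero
```

```bash
python3 - <<'E'
from h import *
a=bot.read_camera('side'); h=cv2.cvtColor(a,cv2.COLOR_BGR2HSV)
M=cv2.moments(cv2.inRange(h[250:275,305:335],(0,150,60),(8,255,255)),True); print(M['m00'], M['m00'] and onz('side',M['m10']/M['m00']+305,M['m01']/M['m00']+250,.009))
E
python3 nudge.py '[[0, -0.001, 0.02, 0, 0], [0, 0, 0.014, 0, 0], [0, 0, 0.005, 0, 0], [0, 0, 0, 0, 0], [0, 0, 0, 0, 0]]' |grep -E "contact|pos"
python3 nudge.py '[[0, 0, 0.004, 0, 0], [0, 0, 0.004, 0, 0], [0, 0, 0.003, 0, 0], [0, 0, 0, 0, 0], [0, 0, 0, 0, 0]]' |grep -E "contact|pos"
```

```text
59.0 [0.45140362 0.13596217 0.009     ]
eef_pos: [0.6722, 0.2591, 0.0702]
contact_force: [-2.3, -1.4, 3.7]
eef_pos: [0.6728, 0.2595, 0.0611]
contact_force: [-4.5, -2.3, 14.2]
```

```bash
python3 nudge.py '[[0, 0, 0.002, 0, 0], [0, 0, 0.001, 0, 0], [0, 0, 0, 0, 0], [0, 0, 0, 0, 0]]' |grep -E "contact|pos"
python3 nudge.py '[[0, 0, -0.02, 0, 0], [0, 0, -0.04, 0, 0], [0, 0, -0.05, 0, 0], [0, 0, -0.03, 0, 0], [0, 0, 0, 0, 0], [0, 0, 0, 0, 0], [0, 0, 0, 0, 0], [0, 0, 0, 0, 0]]' |grep -E "contact|pos"
python3 -c "
from station import bot
print(bot.hand_in())"
```

```text
eef_pos: [0.6729, 0.2596, 0.0609]
contact_force: [-11.7, -6.8, 28.4]
eef_pos: [0.6715, 0.2587, 0.1936]
contact_force: [-0.4, -0.2, 0.0]
the job is handed in; nothing more can be done
None
```

The job is handed in, though I got no verdict back: all three plates were filed in order with two strokes each and now stand in the green rack, the file is back on its mat, and the tally was pressed to its stop; the blue plate jammed in its slot at first, so I pulled it out, straightened it on the table and reseated it.

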